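Swap the columns in the column heater

ROBOT

A 6-joint arm with a two-finger parallel gripper is mounted at the origin on the work surface. World frame = base frame: x ahead of the robot, y to its left, z up, the work surface at z = 0. Lengths are in mm, angles in rad, forces in N, time in s.
With the tool pointing down it reaches from about 325 to 775 mm from the base axis. Payload 5.5 kg.
Tool frame: the origin (TCP) lies at the very end of the fingers, on their centre line; the grasp point (between the pads) lies 19 mm behind it; y points along the fingers, x is the direction in which the jaws open and shut, and the axes are right-handed (so a half turn about y gives the same grasp; the last joint's range is limited). The gripper opens to 85 mm and grips with 20 to 120 N. Pads are 22 mm wide; open, the fingers measure 114 mm over their backs; the gripper's body (76 mm by 85 mm) begins 54 mm behind the grasp point. The pads swing forward as they close: fully open they stand 13 mm farther back than shut.
Start: joints at [-1.291, 0.091, 1.231, -0, 1.82, -0.057], TCP at [198.281, -566.305, 231.275] pointing down, gripper open.
Joint ranges: [-2.87, 2.87], [-0.86, 2.18], [0.17, 2.46], [-1.51, 4.65], [0.06, 2.69], [-2.65, 2.65]. Speed limits (rad/s): [2.57, 2.57, 3.01, 3.14, 3.14, 3.14].

INTERFACE

Orientations are given as a unit quaternion [w, x, y, z].
In Python, from rig import get_state, optics, workorder gives the robot as it stands.
- The arm moves only by the tool servo_tool, never from a script. Its argument "increments" is one flat list of numbers, 7 for each row, row after row: the turn, a rotation vector about the tool's x, y, z in rad, then the shift along the tool's x, y, z in m, then the opening in per cent of the stroke, from 0 (shut) to 100 (fully open). In form: [rx, ry, rz, x, y, z, claw, rx, ry, rz, x, y, z, claw, ...]. A call has 1 to 8 rows; each row shifts and turns the commanded pose from where the row before left it, along the tool's axes as they then stand; what a row does not reach is not made up. A row lasts 1/10 s, in which the tool goes at most 50 mm and 8.59 degrees, less where a joint would pass 70% of its speed; a pose out of reach is approached as far as the arm can. A call with a gripper value outside its range is refused whole. The fingers move at their own pace and stop on an object; the grip force is fixed at half the most. Time passes only in rows, so rows that do not move let the fingers close. It gives the time, the measured TCP pose, the force and the opening at its end, in the units of the state.
- get_state(): the state, without advancing time (a new reading comes with each control period).
- optics.capture(name): name is "side" or "top"; returns a dict with "img" (384x512x3 uint8, red, green, blue), "depth" (384x512 float32, mm along the optical axis (not along the pixel's ray), 0 where there is no reading), "K" (3x3 intrinsics, pixels), "extrinsics" (4x4, takes a point from camera to world coordinates). Camera axes: x right, y up, looking along -z (the intrinsics and any distortion apply to the point x, -y, -z); pixel columns grow to the right and rows downward; lengths in mm; the calibration is good to about 2 mm. A picture is of the moment at which its call begins.
- workorder.hand_in(): hands the job in, once; it reports no verdict.
The state is a dict: "time_s": time; "joints": joint angles; "qd": joint speeds; "joint_efforts": joint torques, N m; "eef_pos": TCP position; "tool_rot": TCP orientation; "wrist_force": force on the tool from outside, world axes, zero at the start; "ft_torque": the same for the moment, N m; "finger_gap": opening from 0.0 (shut) to 1.0 (fully open).
Only numpy, scipy, OpenCV 4.12 (cv2) and the standard library are available. Lean on these libraries where they do the work, as an engineer would, in place of code of your own. Each camera call takes 0.05 s, during which the arm holds its last target. There are 200 camera calls.

TASK

Swap the columns in the column heater. Press the red release button so that the lid springs right open, take out every used column (orange ends) and lay it in the blue tray, and lay both fresh columns (green ends) from the tray flat on the heater's deck, pointing the way the used ones did and centred between hinge and front edge, so that nothing would catch the lid. When all are swapped, push the loaded tray along the bench, without lifting it, until it sits square inside the yellow taped outline; leave the lid standing open for the plumbing, and do not disturb the bottle, the beaker or the jar.

Things in the scene. Friction and masses are not known exactly. Their poses are not given: they have to be found in the camera images.
- heater: Beige column heater, fixed. Origin under the middle of its main block, z up. Block 250 (x) x 180 (y) x 70 mm high; its top is the flat deck the columns lie on, no side walls. On its -y side a lower cream apron (y = -90 to -165 mm, 45 mm high) carries the button. The lid is hinged along the +y top edge (y = 90, z = 70 mm).
- lid (a joint): Hinge of the clamshell lid, rad: 0 closed and latched, 1.85 open at its stop. Hollow cover 250 x 180 x 45 mm, smoked top, cream rims. A spring opens it within 2 s once unlatched and keeps it open; it then leans back past upright at the heater's +y edge, up to 250 mm above the bench. While opening it stays on the +y side of y = -100 mm in the heater's frame.
- release (a joint): Travel of the red button in m: 0 up, 0.008 fully down; it returns by spring. The latch lets go at about 0.005, so press it well down. Needs 2 N to start, 6 N to the bottom.
- release_top (a point): Middle of the top face of the red round button (34 mm in diameter) (when up, 69 mm above the bench); press straight down. It stands at x = 0, y = -140 mm in the heater's frame.
- used1: Column, loose, 0.15 kg: steel tube 22 mm in diameter, 130 mm long, with a square orange end block 30 x 30 x 22 mm at each end. Origin at its middle, 15 mm above what it lies on; x along the tube. Used; 2 to 4 of the four are present. Starts on the heater's deck under the lid, along the heater's y, in one of four places 52 mm apart along the heater's x. Grip the bare tube (86 mm) from above.
- used2: Column, loose, 0.15 kg: steel tube 22 mm in diameter, 130 mm long, with a square orange end block 30 x 30 x 22 mm at each end. Origin at its middle, 15 mm above what it lies on; x along the tube. Used; 2 to 4 of the four are present. Starts on the heater's deck under the lid, along the heater's y, in one of four places 52 mm apart along the heater's x. Grip the bare tube (86 mm) from above.
- used3: Column, loose, 0.15 kg: steel tube 22 mm in diameter, 130 mm long, with a square orange end block 30 x 30 x 22 mm at each end. Origin at its middle, 15 mm above what it lies on; x along the tube. Used; 2 to 4 of the four are present. Starts on the heater's deck under the lid, along the heater's y, in one of four places 52 mm apart along the heater's x. Grip the bare tube (86 mm) from above.
- used4: Column, loose, 0.15 kg: steel tube 22 mm in diameter, 130 mm long, with a square orange end block 30 x 30 x 22 mm at each end. Origin at its middle, 15 mm above what it lies on; x along the tube. Used; 2 to 4 of the four are present. Starts on the heater's deck under the lid, along the heater's y, in one of four places 52 mm apart along the heater's x. Grip the bare tube (86 mm) from above.
- fresh1: Column, loose, 0.15 kg: steel tube 22 mm in diameter, 130 mm long, with a square green end block 30 x 30 x 22 mm at each end. Origin at its middle, 15 mm above what it lies on; x along the tube. Fresh; both are present. Starts lying in the tray, about along the tray's y. Grip the bare tube (86 mm) from above.
- fresh2: Column, loose, 0.15 kg: steel tube 22 mm in diameter, 130 mm long, with a square green end block 30 x 30 x 22 mm at each end. Origin at its middle, 15 mm above what it lies on; x along the tube. Fresh; both are present. Starts lying in the tray, about along the tray's y. Grip the bare tube (86 mm) from above.
- tray: Blue open tray, loose, 0.35 kg: 234 mm (x) by 170 mm (y) outside, walls 26 mm high and 5 mm thick, floor 5 mm thick. Origin in the middle of its underside, z up. Inside 224 x 160 mm: room for four columns side by side along the tray's y, 50 mm apart (at x = -75, -25, 25 and 75 mm); two places hold fresh columns at the start. Slides on the bench at a few N.
- mark: Outline of yellow tape on the bench, flat, fixed: inner opening 274 mm (x) by 210 mm (y), tape 12 mm wide. Origin in its middle; its x runs along the long side, as the tray's x must (either way round).
- solvent: Bystander: amber solvent bottle with blue cap, 80 mm in diameter, 190 mm tall, origin under its base.
- beaker: Bystander: glass beaker, 70 mm in diameter, 90 mm tall, origin under its base.
- jar: Bystander: white jar, 60 mm in diameter, 80 mm tall, origin under its base.
Things that resemble listed ones, but are neither listed nor needed, are in the scene too. What is shaped like the fresh2 but black or turquoise is not meant.

How it is judged:
By the outcome, as a careful person would: the job done as asked, in the order asked, and still so for the second after the job is handed in, with the robot touching nothing.
Of used1, used2, used3, used4 only 2 to 4 are there at a start; the rules pass over those that are not, and their reading is None.
At some moment in a run one of tray may be knocked a few centimetres aside while the robot is not near it.
Once in a run the grip may slacken for a moment while it holds something.
It also fails if it takes over 210 s, if anything falls off the work surface, if the arm or the gripper's body presses on something with over 40 N, if the wrist force passes 120 N, or if a joint passes its speed limit or range.

## Working session

There is one attempt and no reset: what is moved stays moved. The work goes in short steps, Python scripts to look and compute and a tool call to move; the robot and the scene stay as the last step left them, time stands still between calls to the robot, and variables do not carry over. Pictures are saved under pics/ and viewed, about 12 in all and at most 16, crops included, and the job is handed in when it is done.

Besides the shell and the picture viewer there is one more tool, called after "Emit:" by a JSON object that holds its "fn" and its "kwargs". servo_tool: Moves the arm, as the interface text tells. Its arguments: {"type":"object","properties":{"increments":{"type":"array"}},"required":["increments"]}

```bash
ls; mkdir -p pics
cat > h.py <<'E'
import numpy as np,cv2
from rig import get_state,optics,workorder
def cap(n,save=None):
    c=optics.capture(n)
    if save: cv2.imwrite('pics/'+save,c['img'][:,:,::-1])
    return c
def pts(c):
    """world point per pixel from depth"""
    K=c['K'];d=c['depth'];v,u=np.mgrid[0:d.shape[0],0:d.shape[1]]
    x=(u-K[0,2])/K[0,0]*d;y=(v-K[1,2])/K[1,1]*d
    P=np.stack([x,-y,-d,np.ones_like(d)],-1)
    return (P@c['extrinsics'].T)[...,:3]
def ray(c,u,v,z):
    K=c['K'];E=c['extrinsics']
    r=E[:3,:3]@np.array([(u-K[0,2])/K[0,0],-(v-K[1,2])/K[1,1],-1]);o=E[:3,3]
    return o+r*(z-o[2])/r[2]
E
python3 - <<'E'
from h import *
s=get_state();print({k:np.round(v,3) for k,v in s.items()})
a=cap('top','top0.png');b=cap('side','side0.png')
for c in(a,b):print(c['K'].round(1),c['extrinsics'].round(3),[k for k in c])
cv2.imwrite('pics/both0.png',cv2.resize(np.vstack([a['img']]),(768,576))[:,:,::-1])
E
```

```text
pics
{'time_s': np.float64(0.0), 'joints': array([-1.291,  0.092,  1.232,  0.   ,  1.82 , -0.057]), 'qd': array([ 0.   ,  0.002,  0.001, -0.001,  0.   , -0.   ]), 'joint_efforts': array([ 0.0000e+00, -4.5873e+01, -4.1802e+01, -0.0000e+00,  1.2000e-02,
        0.0000e+00]), 'eef_pos': array([ 198.216, -566.012,  230.14 ]), 'tool_rot': array([ 0.577, -0.576,  0.41 , -0.409]), 'wrist_force': array([0.474, 0.061, 1.189]), 'ft_torque': array([ 0.043,  0.097, -0.061]), 'finger_gap': np.float64(1.0)}
[[359.2   0.  254. ]
 [  0.  359.2 193.9]
 [  0.    0.    1. ]] [[-1.20000e-02  9.88000e-01 -1.52000e-01  4.07245e+02]
 [-1.00000e+00 -1.30000e-02  0.00000e+00  1.26850e+01]
 [-2.00000e-03  1.52000e-01  9.88000e-01  9.35351e+02]
 [ 0.00000e+00  0.00000e+00  0.00000e+00  1.00000e+00]] ['img', 'depth', 'K', 'extrinsics']
[[471.8   0.  252.4]
 [  0.  471.8 187.8]
 [  0.    0.    1. ]] [[-9.25000e-01  2.46000e-01 -2.89000e-01  2.42350e+02]
 [-3.79000e-01 -5.95000e-01  7.09000e-01  7.73523e+02]
 [ 2.00000e-03  7.65000e-01  6.44000e-01  7.50425e+02]
 [ 0.00000e+00  0.00000e+00  0.00000e+00  1.00000e+00]] ['img', 'depth', 'K', 'extrinsics']
```

View pics/both0.png

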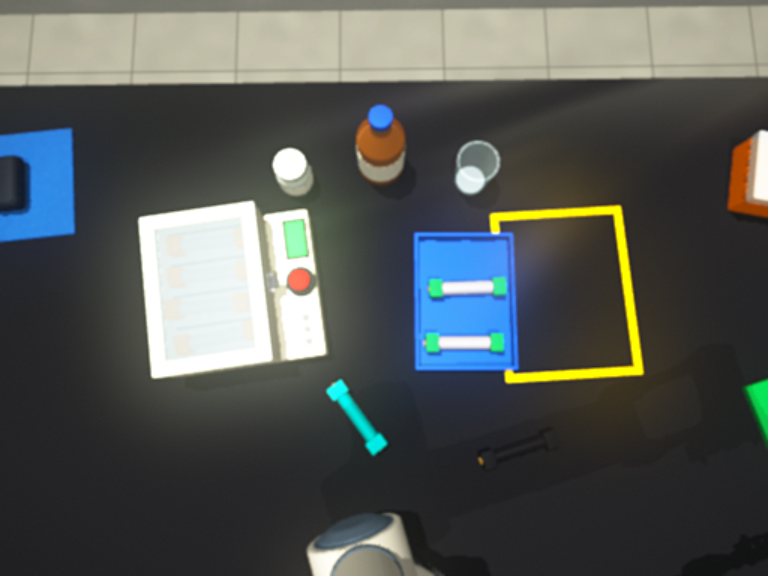

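View pics/side0.png

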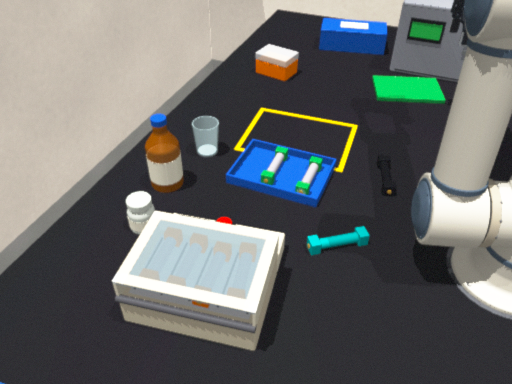

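The top view (2x) shows the heater at left, with its apron and red button at about (300,280) and four used columns under the lid. The blue tray is at (465,300) with two fresh columns in its lower half, and the yellow mark lies to its right at (570,295). The bottle, beaker and jar stand above. The turquoise and black lookalikes are below.

```bash
cat >> h.py <<'E'
def hsv(c): return cv2.cvtColor(c['img'],cv2.COLOR_RGB2HSV)
RNG=dict(blue=((100,150,60),(125,255,255)),green=((50,130,60),(80,255,255)),yellow=((22,120,120),(35,255,255)),red=((0,200,90),(5,255,255)),orange=((6,130,120),(18,255,255)))
def mask(c,k): return cv2.inRange(hsv(c),*RNG[k])
def blobs(c,k,amin=20):
    n,l,st,ce=cv2.connectedComponentsWithStats(mask(c,k))
    return [(st[i],ce[i],l==i) for i in range(1,n) if st[i][4]>=amin]
def rect(P):
    """min-area rect of xy points: centre, sizes, angle of long side"""
    (cx,cy),(w,h),a=cv2.minAreaRect(P.astype(np.float32))
    if w<h:w,h,a=h,w,a+90
    return np.round([cx,cy,w,h,(a+90)%180-90],1)
E
python3 - <<'E'
from h import *
c=cap('top');P=pts(c)
def near(m):
    q=P[m&(c['depth']>0)];return q[:,:2],q
for k in('blue','green','yellow','red'):
    for st,ce,m in blobs(c,k):
        q=P[m&(c['depth']>0)]
        if len(q)==0: continue
        print(k,st,np.percentile(q,[5,50,95],axis=0).round(0)[:,2],np.median(q,0).round(1),rect(q[:,:2]))
# heater lid top & apron by height in y>50
H=P[...,2]
for lo,hi in((105,125),(40,52)):
    m=(H>lo)&(H<hi)&(P[...,1]>60)&(P[...,1]<420)&(P[...,0]>250)&(P[...,0]<560)&(c['depth']>0)
    n,l,s,_=cv2.connectedComponentsWithStats(m.astype(np.uint8));i=1+s[1:,4].argmax();q=P[l==i];print(lo,len(q),rect(q[:,:2]),np.median(q[:,2]))
# tape corners by ray
for st,ce,m in blobs(c,'yellow',100):
    v,u=np.nonzero(m);q=np.array([ray(c,a,b,0)for a,b in zip(u,v)]);print('tape',rect(q[:,:2]),q.min(0),q.max(0))
for st,ce,m in blobs(c,'blue',800):
    v,u=np.nonzero(m);q=np.array([ray(c,a,b,26)for a,b in zip(u,v)]);print('tray',rect(q[:,:2]))
E
```

```text
blue [245  70  17  17 225] [181. 190. 193.] [781.8  11.4 190.3] [832.6  13.5 133.6  33.8   3.6]
blue [   0   85   50   77 3002] [0. 3. 6.] [752.5 622.1   3.3] [756.5 633.5 207.4 135.4   5.2]
blue [ 275  154   71   94 5280] [ 2.  6. 27.] [ 529.1 -130.6    5.8] [ 534.7 -133.3  247.3  181.7   -0.7]
green [329 185   8  12  82] [33. 36. 38.] [ 552.8 -186.7   35.6] [ 552.8 -187.1   27.1   18.1   -2.4]
green [286 186   9  12  89] [27. 35. 38.] [549.5 -78.9  35.3] [ 5.512e+02 -7.940e+01  2.760e+01  1.950e+01  2.000e-01]
green [284 223   9  12  94] [31. 35. 38.] [457.4 -71.2  35.1] [458.1 -71.5  26.3  20.3  -1.1]
green [327 223   8  11  85] [31. 35. 37.] [ 457.3 -178.2   34.6] [ 457.3 -177.7   25.1   17.6   -1.3]
green [495 252  17  47 427] [ 1. 13. 17.] [ 352.9 -619.6   13.3] [ 336.6 -616.5  114.4   41.7   -4.3]
yellow [ 326  136  103  120 2016] [-2.  1.  4.] [ 539.9 -371.5    1. ] [ 546.7 -309.3  305.5  241.8    2.9]
105 4889 [495.3 278.5 181.7 152.  -82.3] 115.82483087666856
40 1369 [499.9 150.3 126.   75.8   7.7] 45.35032408045288
tape [ 546.3 -308.9  304.8  240.4    2.9] [ 3.89638664e+02 -4.35142606e+02 -1.13686838e-13] [ 7.04049929e+02 -1.82365627e+02  1.13686838e-13]
tray [746.9 616.8 200.  129.7   5.4]
tray [ 530.8 -129.2  239.7  176.4   -0.7]
```

Run:
```python
from h import *
c=cap('top');P=pts(c);d=c['depth']>0
h=hsv(c);print('red px hsv',h[140,150])
m=((h[...,0]<6)|(h[...,0]>174))&(h[...,1]>150)&(h[...,2]>80)
n,l,s,ce=cv2.connectedComponentsWithStats(m.astype(np.uint8))
for i in range(1,n):
    if s[i,4]>60: print('red',s[i],P[(l==i)&d].mean(0),ray(c,*ce[i],69))
R=(P[...,1]>60)&(P[...,1]<420)&(P[...,0]>330)&(P[...,0]<660)&d
for lo,hi,z in((95,130,115),(35,52,45)):
    mm=((P[...,2]>lo)&(P[...,2]<hi)&R).astype(np.uint8)
    n,l,s,_=cv2.connectedComponentsWithStats(mm);i=1+s[1:,4].argmax()
    v,u=np.nonzero(l==i);q=np.array([ray(c,a,b,z)for a,b in zip(u,v)]);print(lo,rect(q[:,:2]));
    print(cv2.boxPoints(cv2.minAreaRect(q[:,:2].astype(np.float32))).round(0).tolist())
s=get_state()
from scipy.spatial.transform import Rotation as Ro
q=s['tool_rot'];print(Ro.from_quat([q[1],q[2],q[3],q[0]]).as_matrix().round(3))
```

```text
red px hsv [  0   0 255]
red [193 180  13  13 145] [561.87178055 146.79483304  68.80272198] [561.82888241 146.7591476   69.        ]
95 [543.8 283.2 251.5 184.6   7.8]
[[407.0, 358.0], [432.0, 175.0], [681.0, 209.0], [656.0, 392.0]]
35 [549.7 157.1 228.6  80.6   6.8]
[[431.0, 184.0], [441.0, 104.0], [668.0, 131.0], [658.0, 211.0]]
[[ 0.33  -0.     0.944]
 [-0.944  0.001  0.33 ]
 [-0.001 -1.     0.   ]]
```

Emit:
{"fn": "servo_tool", "kwargs": {"increments": [0,-0.137,0,0,0,0,0,0,-0.137,0,0,0,0,0,0,-0.137,0,0,0,0,0,0,-0.137,0,0,0,0,0,0,-0.137,0,0,0,0,0,0,-0.137,0,0,0,0,0,0,-0.137,0,0,0,0,0,0,-0.137,0,0,0,0,0]}}

```text
time_s: 1.0
eef_pos: [198.2, -566.2, 230.9]
tool_rot: [0.706, -0.705, 0.047, -0.047]
wrist_force: [-1.0, -1.4, 0.0]
finger_gap: -0.001
```

Emit:
{"fn": "servo_tool", "kwargs": {"increments": [0,-0.137,0,0,0,0,0,0,-0.137,0,0,0,0,0,0,0,0,0,0,0,0]}}

```text
time_s: 1.3
eef_pos: [198.3, -566.2, 231.0]
tool_rot: [0.706, -0.705, -0.048, 0.048]
wrist_force: [0.3, -0.3, -0.4]
finger_gap: 0.003
```

```bash
cat >> h.py <<'E'
from scipy.spatial.transform import Rotation as Ro
HC=np.array([543.4,284.5]);HY=np.radians(7.7)
def R2(a): return np.array([[np.cos(a),-np.sin(a)],[np.sin(a),np.cos(a)]])
def hp(x,y): return HC+R2(HY)@[x,y]
def go(x,y,z=None,yaw=None):
    """remaining turn and shift (tool axes, m) to a world target, tool pointing down"""
    s=get_state();q=s['tool_rot'];M=Ro.from_quat([q[1],q[2],q[3],q[0]]).as_matrix()
    p=s['eef_pos'];yw=np.arctan2(M[1,0],M[0,0])
    d=M.T@np.array([x-p[0],y-p[1],0 if z is None else z-p[2]])/1000
    print('t',round(float(s['time_s']),2),'pos',p.round(1),'yaw',np.degrees(yw).round(2),'tilt',M[2].round(4),'gap',round(float(s['finger_gap']),3),'F',s['wrist_force'].round(1))
    print('shift',d.round(4),'ry',None if yaw is None else round(-(yaw-yw),4))
E
python3 -c "
from h import *
go(561.9,146.6,85,HY)"
```

```text
t 1.3 pos [ 198.3 -566.2  231. ] yaw 7.86 tilt [-0.e+00 -1.e+00  5.e-04] gap 0.003 F [ 0.3 -0.3 -0.4]
shift [0.4577 0.1463 0.6563] ry 0.0028
```

Emit:
{"fn": "servo_tool", "kwargs": {"increments": [0,0.003,0,0.0229,0,0.0328,0,0,0,0,0.0229,0,0.0328,0,0,0,0,0.0229,0,0.0328,0,0,0,0,0.0229,0,0.0328,0,0,0,0,0.0229,0,0.0328,0,0,0,0,0.0229,0,0.0328,0,0,0,0,0.0229,0,0.0328,0,0,0,0,0.0229,0,0.0328,0]}}

```text
time_s: 2.1
eef_pos: [345.4, -280.4, 231.3]
tool_rot: [-0.706, 0.706, 0.046, -0.045]
wrist_force: [0.3, -0.3, 0.0]
finger_gap: 0.002
```

Emit:
{"fn": "servo_tool", "kwargs": {"increments": [0,0,0,0.0229,0,0.0328,0,0,0,0,0.0229,0,0.0328,0,0,0,0,0.0229,0,0.0328,0,0,0,0,0.0229,0,0.0328,0,0,0,0,0.0229,0,0.0328,0,0,0,0,0.0229,0,0.0328,0,0,0,0,0.0229,0,0.0328,0,0,0,0,0.0229,0,0.0328,0]}}

```text
time_s: 2.9
eef_pos: [492.2, 4.2, 231.3]
tool_rot: [-0.706, 0.706, 0.046, -0.045]
wrist_force: [0.6, -1.0, -0.3]
finger_gap: 0.002
```

Emit:
{"fn": "servo_tool", "kwargs": {"increments": [0,0,0,0.0229,0,0.0328,0,0,0,0,0.0229,0,0.0328,0,0,0,0,0.0229,0,0.0328,0,0,0,0,0.0229,0,0.0328,0,0,0,0,0,0.045,0,0,0,0,0,0,0.045,0,0,0,0,0,0,0.045,0,0,0,0,0,0,0,0,0]}}

```text
time_s: 3.7
eef_pos: [560.6, 144.0, 87.7]
tool_rot: [-0.705, 0.706, 0.041, -0.051]
wrist_force: [-1.2, 0.8, -1.6]
finger_gap: -0.004
```

```bash
python3 -c "
from h import *
go(561.9,146.6,60,HY)"
```

```text
t 3.7 pos [560.6 144.   87.7] yaw 7.44 tilt [-1.470e-02 -9.999e-01 -9.000e-04] gap -0.004 F [-1.2  0.8 -1.6]
shift [0.002  0.0276 0.0025] ry -0.0045
```

Emit:
{"fn": "servo_tool", "kwargs": {"increments": [0,0,0,0.002,0.005,-0.006,0,0,0,0,0,0.006,0,0,0,0,0,0,0.006,0,0,0,0,0,0,0.005,0,0,0,0,0,0,0.003,0,0,0,0,0,0,0.002,0,0,0,0,0,0,0,0,0,0,0,0,0,0,0,0]}}

```text
time_s: 4.5
eef_pos: [568.0, 139.1, 69.5]
tool_rot: [0.706, -0.706, -0.047, 0.047]
wrist_force: [0.5, -0.5, -0.2]
finger_gap: -0.005
```

```bash
python3 -c "
from h import *
c=cap('side','side1.png')
go(561.9,146.6,60,HY)"
```

```text
t 4.55 pos [568.  139.1  69.5] yaw 7.62 tilt [ 3.e-04 -1.e+00  0.e+00] gap 0.004 F [0.9 0.6 0.4]
shift [-0.005   0.0095  0.0083] ry -0.0013
```

View pics/side1.png

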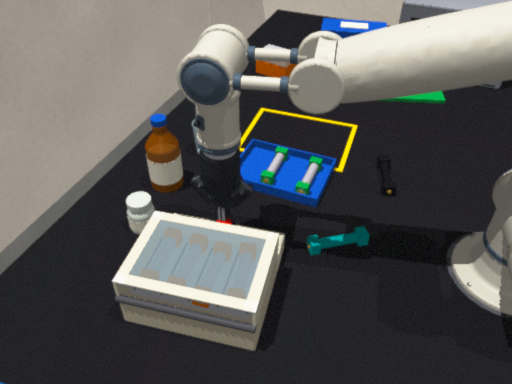

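The gripper stands over the button and the lid is still closed. It has a few millimetres left to press.

Emit:
{"fn": "servo_tool", "kwargs": {"increments": [0,0,0,-0.005,0,0.001,0,0,0,0,0,0.003,0,0,0,0,0,0,0.003,0,0,0,0,0,0,0.002,0,0,0,0,0,0,0.001,0,0,0,0,0,0,0,0,0,0,0,0,0,0,0,0,0]}}

```text
validation failed for argument at $.in...
```

```bash
python3 -c "
from h import *
go(561.9,146.6,60,HY)
c=cap('side');P=pts(c);R=(abs(P[...,0]-520)<200)&(P[...,1]>250)&(P[...,1]<520);print(np.percentile(P[R][:,2],[50,90,99]))"
```

```text
t 4.55 pos [568.  139.1  69.5] yaw 7.62 tilt [ 3.e-04 -1.e+00  0.e+00] gap 0.004 F [0.9 0.6 0.4]
shift [-0.005   0.0095  0.0083] ry -0.0013
[  3.72136904 117.21200682 118.91048968]
```

Emit:
{"fn": "servo_tool", "kwargs": {"increments": [0,0,0,-0.005,0,0.001,0,0,0,0,0,0.003,0,0,0,0,0,0,0.003,0,0,0,0,0,0,0.002,0,0,0,0,0,0,0.001,0,0,0,0,0,0,0,0,0,0,0,0,0,0,0,0]}}

```text
time_s: 5.3
eef_pos: [562.6, 139.5, 61.1]
tool_rot: [0.706, -0.705, -0.047, 0.047]
wrist_force: [-4.5, -0.8, 7.2]
finger_gap: -0.001
```

```bash
python3 -c "
from h import *
go(561.9,146.6,60,HY)
c=cap('side');P=pts(c);R=(abs(P[...,0]-520)<200)&(P[...,1]>250)&(P[...,1]<520);print(np.percentile(P[R][:,2],[50,90,99]))"
```

```text
t 5.3 pos [562.6 139.5  61.1] yaw 7.63 tilt [-2.e-04 -1.e+00  2.e-04] gap -0.001 F [-4.5 -0.8  7.2]
shift [0.0002 0.0011 0.0072] ry -0.0013
[103.67999733 245.36536598 255.64779287]
```

Emit:
{"fn": "servo_tool", "kwargs": {"increments": [0,0,0,0,-0.03,0,0,0,0,0,0,-0.045,-0.01,42,0,0,0,0,-0.045,-0.04,42,0,0,0,0,0,-0.045,42,0,0,0,0,0,-0.045,42,0,0,0,0,0,-0.045,42,0,0,0,0,0,-0.045,42,0,0,0,0,0,0,42]}}

```text
time_s: 6.15
eef_pos: [592.5, -87.4, 171.4]
tool_rot: [-0.705, 0.706, 0.044, -0.045]
wrist_force: [-0.4, 0.8, 0.5]
finger_gap: 0.424
```

Run:
```python
from h import *
c=cap('top','top2.png');P=pts(c);d=c['depth']>0
cv2.imwrite('pics/top2b.png',cv2.resize(c['img'],(768,576))[:,:,::-1])
for k in('green','orange'):
  for st,ce,m in blobs(c,k):
    q=P[m&d]
    if len(q) and (np.median(q[:,2])<110): 
        r=R2(-HY)@(np.median(q,0)[:2]-HC)
        print(k,st,np.median(q,0).round(1),rect(q[:,:2]),'heater',r.round(1), 'ray',ray(c,*ce,100 if k=='orange' else 35).round(1))
go(*hp(0,0),150,HY)
```

```text
green [190 147  15  25 292] [635.8 156.6  46.3] [636.5 157.3  61.9  31.3   7.5] heater [  74.4 -139.1] ray [639.3 159.2  35. ]
green [328 185   9  11  59] [ 558.3 -188.8   35.6] [ 553.5 -186.9   25.5   18.4   -1.5] heater [ -48.7 -471. ] ray [ 557.2 -188.4   35. ]
green [286 186   9  12  92] [549.7 -79.1  34.7] [551.  -79.5  27.7  19.4   0.7] heater [ -42.5 -361.2] ray [549.9 -78.9  35. ]
green [328 223   7   5  26] [ 464.9 -181.6   35.5] [ 465.3 -179.    15.5   10.    83.1] heater [-140.2 -451.4] ray [ 465.5 -180.6   35. ]
green [497 253  15  41 348] [ 355.4 -620.    13.9] [ 342.2 -613.8   98.8   35.1   -5.9] heater [-307.5 -871.2] ray [ 353.4 -604.2   35. ]
orange [156 151  11  14  93] [627.4 236.5  99.3] [628.4 236.8  30.3  25.5   1.2] heater [ 76.8 -58.9] ray [626.3 234.9 100. ]
orange [111 157  10  13 105] [614.5 343.7  99.6] [615.4 343.4  28.5  21.4   7.1] heater [78.4 49.1] ray [614.7 342.8 100. ]
orange [157 173  11  14  74] [569.5 229.9  99.2] [573.9 235.1  29.4  28.1 -84.6] heater [ 18.6 -57.6] ray [570.7 230.1 100. ]
orange [112 177  10  15 111] [563.3 338.3  99.7] [565.2 338.9  30.1  21.5   6.4] heater [26.9 50.7] ray [563.2 338.3 100. ]
orange [155 195  11  13  80] [519.6 231.7  99.4] [522.7 234.9  27.7  26.5  -1.3] heater [-30.6 -49.2] ray [520.2 232.1 100. ]
orange [108 199  12  14 129] [511.5 342.8  99.7] [513.4 347.9  35.8  31.  -85.6] heater [-23.8  62. ] ray [511.6 342.2 100. ]
orange [162 212  11  15  81] [477.1 213.1  99.3] [479.  220.4  30.   29.1  12.4] heater [-75.3 -61.8] ray [477.7 215.  100. ]
orange [116 223  11  14 115] [455.3 322.1  99.9] [457.  322.3  28.2  21.2   9.6] heater [-82.3  49.1] ray [456.4 322.1 100. ]
t 6.2 pos [592.4 -84.6 171.5] yaw 7.37 tilt [-0.001 -1.    -0.   ] gap 0.422 F [-0.4  1.4 -0. ]
shift [-0.0013  0.0215  0.3724] ry -0.0058
```

View pics/top2b.png

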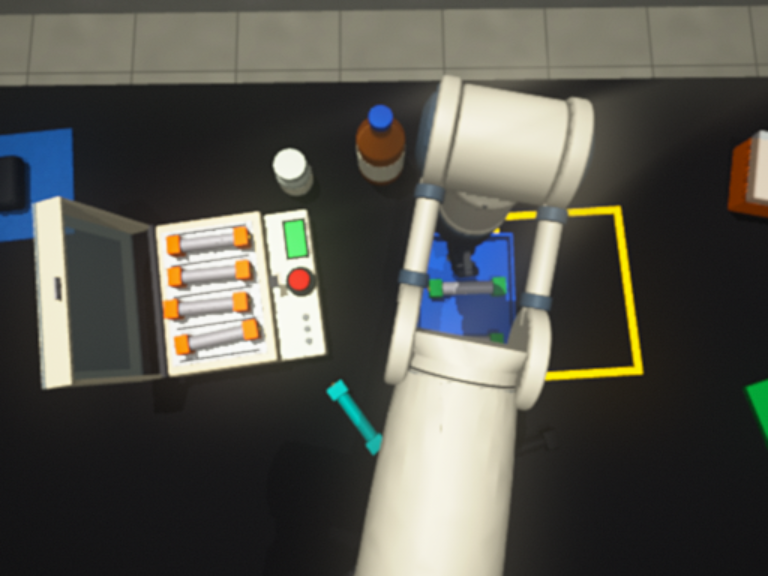

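The lid is fully open. The four used columns are at (205-215, 240/272/305/338) in the 2x picture, slightly askew. The arm is hovering over the tray.

Emit:
{"fn": "servo_tool", "kwargs": {"increments": [0,0.014,0,0.0085,0,0.0409,42,0,0,0,0.0085,0,0.0409,42,0,0,0,0.0085,0,0.0409,42,0,0,0,0.0085,0,0.0409,42,0,0,0,0.0085,0,0.0409,42,0,0,0,0.0085,0,0.0409,42,0,0,0,0.0085,0,0.0409,42,0,0,0,0.0085,0,0.0409,42]}}

```text
time_s: 7.0
eef_pos: [619.7, 254.5, 172.3]
tool_rot: [0.706, -0.706, -0.043, 0.043]
wrist_force: [1.5, 0.5, -0.4]
finger_gap: 0.418
```

Emit:
{"fn": "servo_tool", "kwargs": {"increments": [0,0,0,0.0085,0,0.0409,42,0,0,0,0,0.03,0,42,0,0,0,0,0,0,42,0,0,0,0,0,0,42]}}

```text
time_s: 7.4
eef_pos: [623.0, 293.1, 141.4]
tool_rot: [-0.705, 0.706, 0.041, -0.043]
wrist_force: [0.3, -0.6, 0.6]
finger_gap: 0.42
```

Run:
```python
from h import *
go(621,290,73,np.radians(6.6))
```

```text
t 7.4 pos [623.  293.1 141.4] yaw 6.87 tilt [-2.9e-03 -1.0e+00 -9.0e-04] gap 0.42 F [ 0.3 -0.6  0.6]
shift [-0.0021  0.0684 -0.0028] ry 0.0048
```

Emit:
{"fn": "servo_tool", "kwargs": {"increments": [0,0.005,0,-0.002,0.03,-0.003,42,0,0,0,0,0.026,0,42,0,0,0,0,0.012,0,42,0,0,0,0,0,0,42,0,0,0,0,0,0,0,0,0,0,0,0,0,0,0,0,0,0,0,0,0,0,0,0,0,0,0,0]}}

```text
time_s: 8.2
eef_pos: [623.4, 289.7, 76.8]
tool_rot: [0.706, -0.706, -0.041, 0.039]
wrist_force: [-0.1, -0.6, 6.1]
finger_gap: 0.23
```

Run:
```python
from h import *
go(607,-132,150,np.radians(-.7))
```

```text
t 8.2 pos [623.4 289.7  76.8] yaw 6.52 tilt [ 3.1e-03 -1.0e+00  7.0e-04] gap 0.23 F [-0.1 -0.6  6.1]
shift [-0.0639 -0.0737 -0.4171] ry 0.1261
```

Emit:
{"fn": "servo_tool", "kwargs": {"increments": [0,0,0,0,-0.02,0,0,0,0,0,0,-0.04,0,0,0,0,0,0,-0.02,0,0,0,0,0,0,0,0,0]}}

```text
time_s: 8.6
eef_pos: [624.1, 290.3, 159.8]
tool_rot: [0.707, -0.705, -0.043, 0.038]
wrist_force: [0.2, 0.1, -0.5]
finger_gap: 0.233
```

```bash
cat >> h.py <<'E'
def tray(c):
    """tray centre and yaw from its rim (z 26) and floor"""
    for st,ce,m in blobs(c,'blue',800):
        if st[0]>100 and st[1]>100:
            v,u=np.nonzero(m);q=np.array([ray(c,a,b,26)for a,b in zip(u,v)]);return rect(q[:,:2])
def cols(c):
    P=pts(c);d=c['depth']>0
    for k in('green','orange'):
        for st,ce,m in blobs(c,k):
            q=P[m&d]
            if len(q) and np.median(q[:,2])<140 and np.median(q[:,1])>-450 and st[4]<200:
                z=np.median(q[:,2]);p=ray(c,*ce,z)[:2];print(k,st[4],'z',z.round(0),'pos',p.round(1),'heater',(R2(-HY)@(p-HC)).round(1))
E
python3 - <<'E'
from h import *
c=cap('top','t3.png');print(tray(c));cols(c)
go(607,-132,150,np.radians(-.7))
E
```

```text
[ 530.8 -129.2  239.7  176.4   -0.7]
green 92 z 35.0 pos [ 552.1 -186.7] heater [ -54.5 -468.1]
green 95 z 35.0 pos [550.3 -78.7] heater [ -41.8 -360.9]
green 97 z 35.0 pos [457.4 -70.5] heater [-132.8 -340.3]
green 86 z 36.0 pos [ 457.1 -177.9] heater [-147.4 -446.6]
orange 109 z 134.0 pos [776.7  37. ] heater [ 198.1 -276.6]
orange 83 z 101.0 pos [574.4 232.2] heater [ 23.7 -56. ]
orange 89 z 100.0 pos [523.2 234.7] heater [-26.7 -46.6]
orange 109 z 100.0 pos [477.3 215.9] heater [-74.7 -59.1]
t 8.65 pos [623.2 289.9 156.6] yaw 6.54 tilt [ 0.0037 -1.      0.0011] gap 0.232 F [ 0.3 -0.2 -1.4]
shift [-0.0642  0.0059 -0.4173] ry 0.1263
```

Emit:
{"fn": "servo_tool", "kwargs": {"increments": [0,0.126,0,0,0,0,0,0,0,0,-0.0011,0,-0.0422,0,0,0,0,-0.0011,0,-0.0422,0,0,0,0,-0.0011,0,-0.0422,0,0,0,0,-0.0011,0,-0.0422,0,0,0,0,-0.0011,0,-0.0422,0,0,0,0,-0.0011,0,-0.0422,0,0,0,0,-0.0011,0,-0.0422,0]}}

```text
time_s: 9.45
eef_pos: [609.9, -7.3, 151.6]
tool_rot: [0.707, -0.707, 0.006, -0.003]
wrist_force: [1.9, -0.3, -1.5]
finger_gap: 0.231
```

Emit:
{"fn": "servo_tool", "kwargs": {"increments": [0,0,0,-0.0011,0,-0.0422,0,0,0,0,-0.0011,0,-0.0422,0,0,0,0,-0.0011,0,-0.0422,0,0,0,0,0,0.05,0,0,0,0,0,0,0.035,0,0,0,0,0,0,0,0,0,0,0,0,0,0,0,0]}}

```text
time_s: 10.15
eef_pos: [605.2, -131.9, 67.7]
tool_rot: [0.708, -0.707, 0.006, -0.003]
wrist_force: [0.6, 0.2, 0.2]
finger_gap: 0.234
```

Run:
```python
from h import *
go(607.5,-131,10,np.radians(-.7))
c=cap('side','side3.png')
```

```text
t 10.15 pos [ 605.2 -131.9   67.7] yaw -0.68 tilt [-0.0042 -1.      0.0011] gap 0.234 F [0.6 0.2 0.2]
shift [0.0025 0.0577 0.0008] ry 0.0004
```

View pics/side3.png

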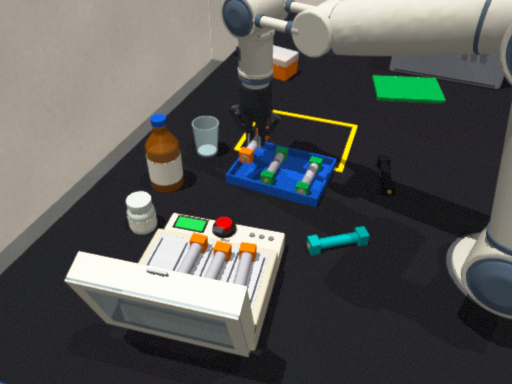

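The used column hangs level over the tray's far slot.

Emit:
{"fn": "servo_tool", "kwargs": {"increments": [0,0,0,0.0025,0.025,0.001,0,0,0,0,0,0.02,0,0,0,0,0,0,0.01,0,0,0,0,0,0,0,0,0,0,0,0,0,0.001,0,42,0,0,0,0,0,0,42,0,0,0,0,0,0,42,0,0,0,0,-0.04,0,42]}}

```text
time_s: 11.0
eef_pos: [605.5, -130.5, 48.2]
tool_rot: [0.708, -0.706, 0.008, -0.001]
wrist_force: [-0.2, 0.5, -0.8]
finger_gap: 0.424
```

Emit:
{"fn": "servo_tool", "kwargs": {"increments": [0,0,0,0,-0.05,0,42,0,0,0,0,-0.05,0,42,0,0,0,0,0,0,42]}}

```text
time_s: 11.3
eef_pos: [612.5, -132.4, 165.2]
tool_rot: [-0.706, 0.709, 0.002, 0.01]
wrist_force: [0.5, 1.0, 1.0]
finger_gap: 0.424
```

Run:
```python
from h import *
go(567,284.5,140,np.radians(4.0))
```

```text
t 11.3 pos [ 612.5 -132.4  165.2] yaw -0.69 tilt [ 0.0165 -0.9999 -0.0043] gap 0.424 F [0.5 1.  1. ]
shift [-0.0509  0.0225  0.4164] ry -0.0818
```

Emit:
{"fn": "servo_tool", "kwargs": {"increments": [0,-0.117,0,0,0,0,42,0,0,0,0,0,0.042,42,0,0,0,0,0,0.042,42,0,0,0,0,0,0.042,42,0,0,0,0,0,0.042,42,0,0,0,0,0,0.042,42,0,0,0,0,0,0.042,42,0,0,0,0,0,0.042,42]}}

```text
time_s: 12.1
eef_pos: [578.0, 162.7, 154.6]
tool_rot: [0.706, -0.706, -0.038, 0.036]
wrist_force: [0.2, -0.2, 0.3]
finger_gap: 0.421
```

Emit:
{"fn": "servo_tool", "kwargs": {"increments": [0,0,0,0,0,0.042,42,0,0,0,0,0,0.042,42,0,0,0,0,0,0.042,42,0,0,0,0,0.025,0,42,0,0,0,0,0,0,42,0,0,0,0,0,0,42]}}

```text
time_s: 12.7
eef_pos: [564.7, 285.8, 128.5]
tool_rot: [-0.706, 0.706, 0.037, -0.037]
wrist_force: [-0.1, -1.2, 0.5]
finger_gap: 0.417
```

Run:
```python
from h import *
c=cap('top');print(tray(c));cols(c)
go(568.5,285,75,np.radians(6.0))
```

```text
[ 530.8 -129.4  239.7  176.1   -0.7]
green 92 z 35.0 pos [ 552.3 -186.9] heater [ -54.4 -468.3]
green 97 z 36.0 pos [550.2 -78.8] heater [ -41.9 -360.9]
green 97 z 35.0 pos [457.4 -70.5] heater [-132.8 -340.2]
green 86 z 35.0 pos [ 457.2 -178. ] heater [-147.4 -446.8]
orange 126 z 133.0 pos [775.3  36.2] heater [ 196.6 -277.2]
orange 79 z 35.0 pos [608.4 -75.7] heater [  16.2 -365.6]
orange 87 z 35.0 pos [ 608.1 -181.6] heater [   1.7 -470.6]
orange 73 z 99.0 pos [570.4 231.1] heater [ 19.6 -56.6]
orange 100 z 100.0 pos [524.  234.8] heater [-25.9 -46.6]
orange 55 z 99.0 pos [512.  348.6] heater [-22.6  67.7]
orange 89 z 100.0 pos [478.8 218. ] heater [-73.  -57.3]
t 12.75 pos [565.3 285.6 129.5] yaw 5.96 tilt [ 6.e-04 -1.e+00 -1.e-04] gap 0.418 F [ 0.4 -0.1  0.9]
shift [ 0.0031  0.0545 -0.001 ] ry -0.0006
```

Emit:
{"fn": "servo_tool", "kwargs": {"increments": [0,0,0,0.003,0.03,0,42,0,0,0,0,0.016,0,42,0,0,0,0,0.007,0,42,0,0,0,0,0,0,42,0,0,0,0,0,0,0,0,0,0,0,0,0,0,0,0,0,0,0,0,0,0,0,0,0,0,0,0]}}

```text
time_s: 13.55
eef_pos: [568.4, 286.8, 77.0]
tool_rot: [0.706, -0.706, -0.038, 0.036]
wrist_force: [-0.1, -0.8, 3.0]
finger_gap: 0.234
```

Emit:
{"fn": "servo_tool", "kwargs": {"increments": [0,0,0,0,-0.02,0,0,0,0,0,0,-0.04,0,0,0,0,0,0,-0.02,0,0,0,0,0,0,0,0,0]}}

```text
time_s: 13.95
eef_pos: [569.4, 287.4, 160.3]
tool_rot: [0.707, -0.705, -0.04, 0.035]
wrist_force: [-0.3, 1.3, -0.6]
finger_gap: 0.232
```

Run:
```python
from h import *
go(504.5,-130,70,np.radians(-.5))
```

```text
t 13.95 pos [569.4 287.4 160.3] yaw 6.03 tilt [ 0.0071 -1.      0.0024] gap 0.232 F [-0.3  1.3 -0.6]
shift [-0.109   0.0886 -0.4085] ry 0.1139
```

Emit:
{"fn": "servo_tool", "kwargs": {"increments": [0,0.114,0,0,0,0,0,0,0,0,-0.0061,0,-0.0417,0,0,0,0,-0.0061,0,-0.0417,0,0,0,0,-0.0061,0,-0.0417,0,0,0,0,-0.0061,0,-0.0417,0,0,0,0,-0.0061,0,-0.0417,0,0,0,0,-0.0061,0,-0.0417,0,0,0,0,-0.0061,0,-0.0417,0]}}

```text
time_s: 14.75
eef_pos: [521.3, -6.3, 153.4]
tool_rot: [0.707, -0.707, 0.004, -0.002]
wrist_force: [0.2, 0.2, -1.1]
finger_gap: 0.23
```

Run:
```python
from h import *
c=cap('top');print(tray(c))
```

```text
[ 530.  -179.6  236.2   78.1   -2.2]
```

Emit:
{"fn": "servo_tool", "kwargs": {"increments": [0,0,0,-0.0061,0,-0.0417,0,0,0,0,-0.0061,0,-0.0417,0,0,0,0,-0.0061,0,-0.0417,0,0,0,0,0,0.05,0,0,0,0,0,0,0.035,0,0,0,0,0,0,0,0,0,0,0,0,0,0,0,0]}}

```text
time_s: 15.5
eef_pos: [502.4, -129.3, 69.6]
tool_rot: [0.707, -0.707, 0.004, -0.002]
wrist_force: [0.3, 0.0, -0.2]
finger_gap: 0.231
```

Run:
```python
from h import *
go(504.5,-130,12.5,np.radians(-.5))
c=cap('side');P=pts(c);m=(P[...,2]>24)&(P[...,2]<28)&(P[...,1]<0)&(P[...,1]>-300)&(P[...,0]>350)&(P[...,0]<700)&(mask(c,'blue')>0);print(P[m][:,:2].min(0),P[m][:,:2].max(0))
```

```text
t 15.5 pos [ 502.4 -129.3   69.6] yaw -0.5 tilt [-0.0028 -1.      0.001 ] gap 0.231 F [ 0.3  0.  -0.2]
shift [ 0.0023  0.0571 -0.0007] ry -0.0
[ 412.1171132  -217.76839448] [647.73445911 -40.16335181]
```

Emit:
{"fn": "servo_tool", "kwargs": {"increments": [0,0,0,0.0023,0.025,-0.001,0,0,0,0,0,0.02,0,0,0,0,0,0,0.01,0,0,0,0,0,0,0,0,0,0,0,0,0,0.002,0,42,0,0,0,0,0,0,42,0,0,0,0,0,0,42,0,0,0,0,-0.04,0,42]}}

```text
time_s: 16.35
eef_pos: [502.2, -129.8, 48.9]
tool_rot: [0.708, -0.706, 0.007, 0.0]
wrist_force: [-0.3, 0.6, -0.7]
finger_gap: 0.421
```

Emit:
{"fn": "servo_tool", "kwargs": {"increments": [0,0,0,0,-0.04,0,42,0,0,0,0,0,0,42,0,0,0,0,0,0,42]}}

```text
time_s: 16.65
eef_pos: [506.5, -131.2, 96.0]
tool_rot: [-0.707, 0.708, -0.002, 0.005]
wrist_force: [-0.2, -0.6, -0.1]
finger_gap: 0.419
```

Run:
```python
from h import *
go(551.2,-133,70,np.radians(1.1))
```

```text
t 16.65 pos [ 506.5 -131.2   96. ] yaw -0.52 tilt [ 0.0042 -1.     -0.0013] gap 0.419 F [-0.2 -0.6 -0.1]
shift [ 0.0446  0.0261 -0.0014] ry -0.0282
```

Emit:
{"fn": "servo_tool", "kwargs": {"increments": [0,-0.028,0,0.0225,0,-0.001,42,0,0,0,0.0225,0,0,42,0,0,0,0,0.025,0,42,0,0,0,0,0,0,42,0,0,0,0,0,0,42]}}

```text
time_s: 17.15
eef_pos: [549.2, -131.3, 67.1]
tool_rot: [0.707, -0.707, -0.005, 0.008]
wrist_force: [-0.4, -0.3, -0.4]
finger_gap: 0.416
```

Run:
```python
from h import *
go(551.2,-133,11,np.radians(1.1))
```

```text
t 17.15 pos [ 549.2 -131.3   67.1] yaw 1.09 tilt [-0.0036 -1.      0.0011] gap 0.416 F [-0.4 -0.3 -0.4]
shift [ 0.0022  0.0561 -0.0018] ry -0.0002
```

Emit:
{"fn": "servo_tool", "kwargs": {"increments": [0,0,0,0.0015,0.03,-0.002,42,0,0,0,0,0.018,0,42,0,0,0,0,0.007,0,42,0,0,0,0,0,0,42,0,0,0,0,0,0,0,0,0,0,0,0,0,0,0,0,0,0,0,0,0,0,0,0,0,0,0,0]}}

```text
time_s: 17.95
eef_pos: [552.8, -133.9, 15.5]
tool_rot: [-0.707, 0.707, 0.008, -0.006]
wrist_force: [-1.9, -0.8, 6.5]
finger_gap: 0.229
```

Emit:
{"fn": "servo_tool", "kwargs": {"increments": [0,0,0,0,-0.02,0,0,0,0,0,0,-0.04,0,0,0,0,0,0,-0.045,0,0,0,0,0,0,-0.04,0,0,0,0,0,0,0,0,0,0,0,0,0,0,0,0]}}

```text
time_s: 18.55
eef_pos: [552.4, -133.7, 159.5]
tool_rot: [-0.707, 0.707, 0.007, -0.006]
wrist_force: [0.3, 0.4, -2.9]
finger_gap: 0.227
```

Run:
```python
from h import *
print(hp(52,0),hp(0,0))
go(*hp(52,0),130,HY)
```

```text
[594.93112639 291.46728164] [543.4 284.5]
t 18.55 pos [ 552.4 -133.7  159.5] yaw 1.09 tilt [ 1.9e-03 -1.0e+00 -7.0e-04] gap 0.227 F [ 0.3  0.4 -2.9]
shift [0.0506 0.0293 0.4243] ry -0.1154
```

Emit:
{"fn": "servo_tool", "kwargs": {"increments": [0,-0.1154,0,0,0,0,0,0,0,0,0.0099,0,0.0416,0,0,0,0,0.0099,0,0.0416,0,0,0,0,0.0099,0,0.0416,0,0,0,0,0.0099,0,0.0416,0,0,0,0,0.0099,0,0.0416,0,0,0,0,0.0099,0,0.0416,0,0,0,0,0.0099,0,0.0416,0]}}

```text
time_s: 19.35
eef_pos: [580.4, 165.8, 155.3]
tool_rot: [-0.705, 0.706, 0.046, -0.049]
wrist_force: [0.6, -0.3, -1.6]
finger_gap: 0.233
```

Emit:
{"fn": "servo_tool", "kwargs": {"increments": [0,0,0,0.0099,0,0.0416,0,0,0,0,0.0099,0,0.0416,0,0,0,0,0.0099,0,0.0416,0,0,0,0,0,0.03,0,0,0,0,0,0,0.02,0,0,0,0,0,0,0,0,0,0,0,0,0,0,0,0]}}

```text
time_s: 20.05
eef_pos: [593.3, 291.4, 106.3]
tool_rot: [-0.705, 0.706, 0.046, -0.049]
wrist_force: [0.1, -0.9, -1.3]
finger_gap: 0.228
```

Run:
```python
from h import *
c=cap('top','t4.png');print(tray(c));cols(c)
cv2.imwrite('pics/t4b.png',cv2.resize(c['img'][90:270,60:380],None,fx=2.4,fy=2.4)[:,:,::-1])
go(*hp(52,0),82,HY)
```

```text
[ 530.8 -129.3  239.7  175.8   -0.7]
green 106 z 126.0 pos [600.  236.4] heater [ 49.6 -55.2]
green 42 z 126.0 pos [577.5 346.6] heater [42.1 56.9]
green 98 z 35.0 pos [457.5 -70.5] heater [-132.7 -340.3]
green 86 z 35.0 pos [ 457.2 -177.9] heater [-147.4 -446.7]
orange 115 z 134.0 pos [776.   36.7] heater [ 197.3 -276.8]
orange 85 z 35.0 pos [608.7 -75.4] heater [  16.5 -365.4]
orange 87 z 35.0 pos [ 608.1 -181.6] heater [   1.7 -470.6]
orange 90 z 100.0 pos [523.1 234.7] heater [-26.8 -46.6]
orange 53 z 99.0 pos [514.3 346.8] heater [-20.4  65.6]
orange 101 z 35.0 pos [507.2 -76.1] heater [ -84.2 -352.5]
orange 91 z 35.0 pos [ 504.8 -183.6] heater [-101.  -458.7]
orange 112 z 100.0 pos [476.2 217. ] heater [-75.7 -57.9]
t 20.1 pos [594.2 291.6 108.3] yaw 7.68 tilt [-1.1e-03 -1.0e+00 -3.0e-04] gap 0.231 F [-0.2 -0.4 -2.1]
shift [ 0.0008  0.0263 -0.0002] ry -0.0004
```

View pics/t4b.png

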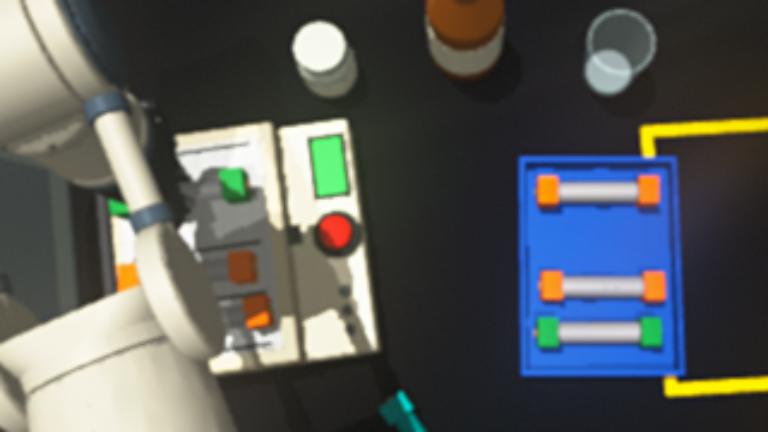

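Two used columns lie in the tray with one fresh one left there. The held fresh column is over the deck, with its green end at (232,185) in the crop.

Emit:
{"fn": "servo_tool", "kwargs": {"increments": [0,0,0,0.001,0.014,0,0,0,0,0,0,0.008,0,0,0,0,0,0,0.003,0,0,0,0,0,0,0,0,0,0,0,0,0,0.001,0,0,0,0,0,0,0,0,0]}}

```text
time_s: 20.7
eef_pos: [595.5, 292.2, 83.1]
tool_rot: [0.706, -0.705, -0.048, 0.047]
wrist_force: [0.1, -0.0, -1.7]
finger_gap: 0.23
```

Emit:
{"fn": "servo_tool", "kwargs": {"increments": [0,0,0,0,0.0015,0,0,0,0,0,0,0.0015,0,0,0,0,0,0,0,0,0]}}

```text
time_s: 21.0
eef_pos: [595.5, 292.2, 80.5]
tool_rot: [0.706, -0.705, -0.048, 0.047]
wrist_force: [-0.3, -0.2, 1.8]
finger_gap: 0.228
```

Emit:
{"fn": "servo_tool", "kwargs": {"increments": [0,0,0,0,0,0,42,0,0,0,0,0,0,42,0,0,0,0,0,0,42,0,0,0,0,-0.03,0,42,0,0,0,0,-0.03,0,42,0,0,0,0,0,0,42,0,0,0,0,0,0,42]}}

```text
time_s: 21.7
eef_pos: [595.8, 292.3, 140.8]
tool_rot: [0.706, -0.705, -0.048, 0.047]
wrist_force: [0.2, 0.1, -0.8]
finger_gap: 0.423
```

Run:
```python
from h import *
c=cap('top');cols(c)
go(517.4,288.5,135,np.radians(6.1))
```

```text
green 104 z 100.0 pos [602.7 237.1] heater [ 52.4 -54.9]
green 98 z 35.0 pos [457.5 -70.6] heater [-132.7 -340.4]
green 86 z 35.0 pos [ 457.1 -177.9] heater [-147.4 -446.7]
orange 113 z 134.0 pos [776.1  36.6] heater [ 197.4 -276.9]
orange 85 z 35.0 pos [608.7 -75.4] heater [  16.5 -365.4]
orange 87 z 35.0 pos [ 608.2 -181.7] heater [   1.7 -470.7]
orange 90 z 101.0 pos [523.3 234.8] heater [-26.6 -46.6]
orange 101 z 35.0 pos [507.2 -76.1] heater [ -84.2 -352.5]
orange 91 z 35.0 pos [ 504.8 -183.6] heater [-101.  -458.7]
orange 90 z 100.0 pos [478.3 217.6] heater [-73.5 -57.6]
t 21.75 pos [595.2 292.  139.2] yaw 7.7 tilt [-3.e-04 -1.e+00 -1.e-04] gap 0.42 F [ 0.  -0.  -0.8]
shift [-0.0776  0.0042  0.0069] ry 0.0279
```

Emit:
{"fn": "servo_tool", "kwargs": {"increments": [0,0,0,-0.026,0,0.002,42,0,0,0,-0.026,0,0.002,42,0,0.028,0,-0.0255,0,0.003,42,0,0,0,0,0.005,0,42,0,0,0,0,0,0,42,0,0,0,0,0,0,42]}}

```text
time_s: 22.35
eef_pos: [517.8, 288.4, 133.5]
tool_rot: [-0.706, 0.706, 0.037, -0.038]
wrist_force: [0.0, 0.1, -0.3]
finger_gap: 0.417
```

Run:
```python
from h import *
go(517.4,288.5,78,np.radians(6.1))
```

```text
t 22.35 pos [517.8 288.4 133.5] yaw 6.1 tilt [-1.4e-03 -1.0e+00 -7.0e-04] gap 0.417 F [ 0.   0.1 -0.3]
shift [-0.0003  0.0555  0.0002] ry -0.0
```

Emit:
{"fn": "servo_tool", "kwargs": {"increments": [0,0,0,0,0.03,0,42,0,0,0,0,0.018,0,42,0,0,0,0,0.007,0,42,0,0,0,0,0,0,42,0,0,0,0,0,0,0,0,0,0,0,0,0,0,0,0,0,0,0,0,0,0,0,0,0,0,0,0]}}

```text
time_s: 23.15
eef_pos: [518.2, 288.9, 80.8]
tool_rot: [0.706, -0.706, -0.038, 0.037]
wrist_force: [0.7, -0.4, 1.4]
finger_gap: 0.228
```

Emit:
{"fn": "servo_tool", "kwargs": {"increments": [0,0,0,0,-0.02,0,0,0,0,0,0,-0.04,0,0,0,0,0,0,-0.02,0,0,0,0,0,0,0,0,0,0,0,0,0,0,0,0]}}

```text
time_s: 23.65
eef_pos: [517.5, 288.7, 159.1]
tool_rot: [0.706, -0.706, -0.038, 0.038]
wrist_force: [-1.1, -0.4, -1.9]
finger_gap: 0.23
```

Run:
```python
from h import *
c=cap('top');print(tray(c));cols(c)
go(556.5,-131,70,np.radians(0))
```

```text
[ 5.308e+02 -1.293e+02  2.405e+02  1.749e+02 -4.000e-01]
green 99 z 100.0 pos [601.5 237. ] heater [ 51.2 -54.9]
green 98 z 35.0 pos [457.5 -70.6] heater [-132.7 -340.4]
green 87 z 35.0 pos [ 457.1 -178.1] heater [-147.5 -446.8]
orange 125 z 133.0 pos [774.9  36.3] heater [ 196.2 -277. ]
orange 83 z 35.0 pos [608.6 -75.4] heater [  16.3 -365.4]
orange 87 z 35.0 pos [ 608.2 -181.7] heater [   1.7 -470.7]
orange 101 z 35.0 pos [507.2 -76.2] heater [ -84.2 -352.6]
orange 91 z 36.0 pos [ 504.8 -183.6] heater [-101.  -458.7]
orange 94 z 100.0 pos [478.4 217.9] heater [-73.3 -57.3]
t 23.7 pos [517.  288.4 157.8] yaw 6.1 tilt [-2.4e-03 -1.0e+00 -8.0e-04] gap 0.229 F [-0.1  0.2 -2.5]
shift [-0.005   0.0881 -0.4211] ry 0.1065
```

Emit:
{"fn": "servo_tool", "kwargs": {"increments": [0,0.1065,0,0,0,0,0,0,0,0,0.004,0,-0.042,0,0,0,0,0.004,0,-0.042,0,0,0,0,0.004,0,-0.042,0,0,0,0,0.004,0,-0.042,0,0,0,0,0.004,0,-0.042,0,0,0,0,0.004,0,-0.042,0,0,0,0,0.004,0,-0.042,0]}}

```text
time_s: 24.5
eef_pos: [544.4, -7.0, 156.9]
tool_rot: [0.707, -0.707, 0.001, 0.001]
wrist_force: [1.2, -0.0, -2.0]
finger_gap: 0.231
```

Emit:
{"fn": "servo_tool", "kwargs": {"increments": [0,0,0,0.004,0,-0.042,0,0,0,0,0.004,0,-0.042,0,0,0,0,0.004,0,-0.042,0,0,0,0,0,0.05,0,0,0,0,0,0,0.035,0,0,0,0,0,0,0,0,0,0,0,0,0,0,0,0]}}

```text
time_s: 25.2
eef_pos: [556.4, -130.9, 73.1]
tool_rot: [0.708, -0.707, 0.001, 0.001]
wrist_force: [0.4, -0.1, -0.5]
finger_gap: 0.229
```

Run:
```python
from h import *
go(557,-131,16,np.radians(0))
c=cap('side');P=pts(c);m=(P[...,2]>24)&(P[...,2]<28)&(P[...,1]<0)&(P[...,1]>-300)&(P[...,0]>350)&(P[...,0]<700)&(mask(c,'blue')>0);print(P[m][:,:2].min(0),P[m][:,:2].max(0))
```

```text
t 25.2 pos [ 556.4 -130.9   73.1] yaw 0.0 tilt [-0.0038 -1.      0.0012] gap 0.229 F [ 0.4 -0.1 -0.5]
shift [ 0.0008  0.0571 -0.0001] ry 0.0001
[ 411.98406488 -216.92631817] [648.46151858 -40.00609653]
```

Emit:
{"fn": "servo_tool", "kwargs": {"increments": [0,0,0,0.0008,0.025,0,0,0,0,0,0,0.02,0,0,0,0,0,0,0.01,0,0,0,0,0,0,0,0,0,0,0,0,0,0.0015,0,42,0,0,0,0,0,0,42,0,0,0,0,0,0,42,0,0,0,0,-0.04,0,42]}}

```text
time_s: 26.05
eef_pos: [555.1, -130.4, 53.1]
tool_rot: [0.708, -0.706, 0.004, 0.003]
wrist_force: [-0.2, 0.1, -0.3]
finger_gap: 0.421
```

Emit:
{"fn": "servo_tool", "kwargs": {"increments": [0,0,0,0,-0.03,0,42,0,0.003,0,-0.033,0,0.002,42,0,0,0,-0.033,0,0.002,42,0,0,0,-0.033,0,0.002,42,0,0,0,0,0.02,0,42,0,0,0,0,0,0,42,0,0,0,0,0,0,42]}}

```text
time_s: 26.75
eef_pos: [459.5, -125.2, 68.8]
tool_rot: [-0.707, 0.707, -0.001, 0.001]
wrist_force: [0.9, 0.2, 0.8]
finger_gap: 0.419
```

Run:
```python
from h import *
go(457.5,-125,14,np.radians(-0.2))
```

```text
t 26.75 pos [ 459.5 -125.2   68.8] yaw -0.18 tilt [ 3.e-04 -1.e+00 -1.e-04] gap 0.419 F [0.9 0.2 0.8]
shift [-0.002   0.0548  0.0002] ry 0.0003
```

Emit:
{"fn": "servo_tool", "kwargs": {"increments": [0,0,0,-0.002,0.03,0,42,0,0,0,0,0.018,0,42,0,0,0,0,0.006,0,42,0,0,0,0,0,0,42,0,0,0,0,0,0,0,0,0,0,0,0,0,0,0,0,0,0,0,0,0,0,0,0,0,0,0,0]}}

```text
time_s: 27.55
eef_pos: [458.5, -125.5, 15.8]
tool_rot: [-0.707, 0.707, -0.0, 0.002]
wrist_force: [0.3, 0.3, 5.6]
finger_gap: 0.229
```

Emit:
{"fn": "servo_tool", "kwargs": {"increments": [0,0,0,0,-0.02,0,0,0,0,0,0,-0.04,0,0,0,0,0,0,-0.045,0,0,0,0,0,0,-0.035,0,0,0,0,0,0,0,0,0,0,0,0,0,0,0,0]}}

```text
time_s: 28.15
eef_pos: [457.5, -125.2, 154.5]
tool_rot: [-0.707, 0.707, -0.001, 0.002]
wrist_force: [0.3, 0.3, -2.5]
finger_gap: 0.23
```

Run:
```python
from h import *
go(*hp(-5,0),130,HY); print(hp(-5,0))
```

```text
t 28.15 pos [ 457.5 -125.2  154.5] yaw -0.18 tilt [ 1.1e-03 -1.0e+00 -4.0e-04] gap 0.23 F [ 0.3  0.3 -2.5]
shift [0.0796 0.0244 0.4093] ry -0.1375
[538.445084   283.83006907]
```

Emit:
{"fn": "servo_tool", "kwargs": {"increments": [0,-0.1375,0,0,0,0,0,0,0,0,0.0135,0,0.0395,0,0,0,0,0.0135,0,0.0395,0,0,0,0,0.0135,0,0.0395,0,0,0,0,0.0135,0,0.0395,0,0,0,0,0.0135,0,0.0395,0,0,0,0,0.0135,0,0.0395,0,0,0,0,0.0135,0,0.0395,0]}}

```text
time_s: 28.95
eef_pos: [512.8, 163.0, 151.1]
tool_rot: [-0.705, 0.706, 0.046, -0.049]
wrist_force: [0.7, -0.5, -1.6]
finger_gap: 0.227
```

Emit:
{"fn": "servo_tool", "kwargs": {"increments": [0,0,0,0.0135,0,0.0395,0,0,0,0,0.0135,0,0.0395,0,0,0,0,0.0135,0,0.0395,0,0,0,0,0,0.03,0,0,0,0,0,0,0.015,0,0,0,0,0,0,0,0,0,0,0,0,0,0,0,0]}}

```text
time_s: 29.65
eef_pos: [537.6, 283.2, 108.0]
tool_rot: [-0.705, 0.706, 0.046, -0.048]
wrist_force: [0.5, -0.2, -0.4]
finger_gap: 0.226
```

Run:
```python
from h import *
c=cap('top');print(tray(c));cols(c)
go(*hp(-5,0),82,HY)
```

```text
[ 5.295e+02 -1.292e+02  2.377e+02  1.744e+02 -5.000e-01]
green 104 z 100.0 pos [601.4 236.7] heater [ 51.  -55.1]
green 111 z 127.0 pos [544.5 228.3] heater [ -6.4 -55.8]
orange 133 z 134.0 pos [774.5  35.7] heater [ 195.7 -277.5]
orange 77 z 35.0 pos [608.3 -75.7] heater [  16.1 -365.6]
orange 87 z 35.0 pos [ 608.1 -181.6] heater [   1.6 -470.5]
orange 85 z 35.0 pos [558.3 -77.4] heater [ -33.8 -360.6]
orange 88 z 35.0 pos [ 558.7 -184.1] heater [ -47.6 -466.4]
orange 101 z 35.0 pos [507.2 -76.1] heater [ -84.2 -352.5]
orange 91 z 35.0 pos [ 504.8 -183.7] heater [-101.  -458.8]
orange 90 z 100.0 pos [478.6 218. ] heater [-73.1 -57.3]
orange 37 z 100.0 pos [456.3 327.3] heater [-80.6  54.1]
t 29.7 pos [538.3 283.5 109.6] yaw 7.63 tilt [ 1.e-04 -1.e+00 -1.e-04] gap 0.226 F [ 0.8  0.2 -0.6]
shift [0.0001 0.0276 0.0003] ry -0.0013
```

Emit:
{"fn": "servo_tool", "kwargs": {"increments": [0,0,0,0,0.015,0,0,0,0,0,0,0.008,0,0,0,0,0,0,0.003,0,0,0,0,0,0,0.001,0,0,0,0,0,0,0.001,0,0,0,0,0,0,0,0,0]}}

```text
time_s: 30.3
eef_pos: [538.3, 284.5, 81.4]
tool_rot: [0.706, -0.705, -0.048, 0.047]
wrist_force: [0.9, 0.1, -2.1]
finger_gap: 0.228
```

Now I release it and move over D: centre about (467,269), yaw 11°.

Emit:
{"fn": "servo_tool", "kwargs": {"increments": [0,0,0,0,0.001,0,0,0,0,0,0,0,0,42,0,0,0,0,0,0,42,0,0,0,0,0,0,42,0,0,0,0,-0.03,0,42,0,0,0,0,-0.03,0,42,0,0,0,0,0,0,42]}}

```text
time_s: 31.0
eef_pos: [540.2, 285.3, 146.2]
tool_rot: [0.707, -0.704, -0.05, 0.045]
wrist_force: [0.6, 0.3, 0.6]
finger_gap: 0.42
```

Run:
```python
from h import *
go(467.2,269,135,np.radians(11))
```

```text
t 31.0 pos [540.2 285.3 146.2] yaw 7.7 tilt [ 0.0087 -1.      0.0027] gap 0.42 F [0.6 0.3 0.6]
shift [-0.0746  0.0105 -0.0064] ry -0.0575
```

Emit:
{"fn": "servo_tool", "kwargs": {"increments": [0,0,0,-0.025,0,-0.002,42,0,0,0,-0.024,0,-0.002,42,0,0,0,-0.024,0,-0.002,42,0,-0.0575,0,0,0,0,42,0,0,0,0,0.005,0,42,0,0,0,0,0,0,42,0,0,0,0,0,0,42]}}

```text
time_s: 31.7
eef_pos: [466.8, 268.6, 134.5]
tool_rot: [-0.704, 0.704, 0.067, -0.068]
wrist_force: [0.4, 0.6, 0.4]
finger_gap: 0.418
```

Run:
```python
from h import *
c=cap('side','side5.png');P=pts(c);d=c['depth']>0
for k in('green','orange'):
  for st,ce,m in blobs(c,k,15):
    q=P[m&d]
    if len(q) and 90<np.median(q[:,2])<110: print(k,st,ray(c,*ce,np.median(q[:,2])).round(1),(R2(-HY)@(q[:,:2].mean(0)-HC)).round(1))
go(467.2,269,78,np.radians(11))
```

```text
green [175 232  18  19 168] [595.5 245.1 100.1] [ 47.7 -48.7]
green [204 237  17  20 174] [539.6 237.2 100.4] [ -9.2 -48.6]
orange [239 242  13  15 130] [481.  223.6 100.7] [-69.9 -52.8]
t 31.75 pos [466.9 268.6 134.7] yaw 10.94 tilt [-6.e-04 -1.e+00 -2.e-04] gap 0.425 F [0.  0.6 0.7]
shift [0.0005 0.0567 0.0003] ry -0.001
```

View pics/side5.png

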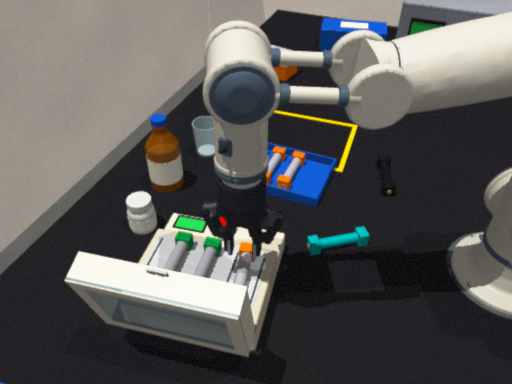

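Both fresh columns (green ends at (182,240) and (212,246)) lie on the deck. The gripper is over the last used one at (245,255).

Emit:
{"fn": "servo_tool", "kwargs": {"increments": [0,0,0,0,0.03,0,42,0,0,0,0,0.018,0,42,0,0,0,0,0.007,0,42,0,0,0,0,0,0,42,0,0,0,0,0,0,0,0,0,0,0,0,0,0,0,0,0,0,0,0,0,0,0,0,0,0,0,0]}}

```text
time_s: 32.55
eef_pos: [467.3, 269.0, 81.5]
tool_rot: [0.704, -0.704, -0.069, 0.067]
wrist_force: [0.2, 0.6, 3.7]
finger_gap: 0.225
```

Emit:
{"fn": "servo_tool", "kwargs": {"increments": [0,0,0,0,-0.02,0,0,0,0,0,0,-0.04,0,0,0,0,0,0,-0.02,0,0,0,0,0,0,0,0,0,0,0,0,0,0,0,0]}}

```text
time_s: 33.05
eef_pos: [466.6, 268.6, 159.5]
tool_rot: [-0.704, 0.704, 0.068, -0.068]
wrist_force: [-0.3, -0.4, -2.1]
finger_gap: 0.229
```

Run:
```python
from h import *
c=cap('top');print(tray(c));cols(c)
go(457,-129,70,np.radians(0))
```

```text
[ 5.295e+02 -1.292e+02  2.376e+02  1.744e+02 -5.000e-01]
green 92 z 100.0 pos [601.6 237.1] heater [ 51.3 -54.7]
green 91 z 100.0 pos [587.1 344. ] heater [51.3 53.1]
green 97 z 100.0 pos [543.8 229.5] heater [ -7.  -54.5]
orange 133 z 134.0 pos [774.4  35.7] heater [ 195.6 -277.5]
orange 73 z 35.0 pos [608.4 -76.1] heater [  16.1 -366. ]
orange 87 z 35.0 pos [ 608.2 -181.7] heater [   1.7 -470.6]
orange 86 z 35.0 pos [558.4 -77.3] heater [ -33.6 -360.6]
orange 88 z 35.0 pos [ 558.8 -184.2] heater [ -47.6 -466.5]
orange 101 z 35.0 pos [507.2 -76.2] heater [ -84.2 -352.6]
orange 91 z 35.0 pos [ 504.8 -183.6] heater [-101.  -458.7]
t 33.1 pos [466.1 268.4 158.3] yaw 11.0 tilt [-2.4e-03 -1.0e+00 -7.0e-04] gap 0.227 F [ 0.4 -0.4 -1.8]
shift [-0.0845  0.0888 -0.3883] ry 0.1919
```

Emit:
{"fn": "servo_tool", "kwargs": {"increments": [0,0.096,0,0,0,0,0,0,0.096,0,0,0,0,0,0,0,0,-0.001,0,-0.0397,0,0,0,0,-0.001,0,-0.0397,0,0,0,0,-0.001,0,-0.0397,0,0,0,0,-0.001,0,-0.0397,0,0,0,0,-0.001,0,-0.0397,0,0,0,0,-0.001,0,-0.0397,0]}}

```text
time_s: 33.9
eef_pos: [459.4, 29.0, 157.6]
tool_rot: [0.707, -0.707, 0.001, 0.001]
wrist_force: [0.6, -0.3, -1.2]
finger_gap: 0.229
```

Emit:
{"fn": "servo_tool", "kwargs": {"increments": [0,0,0,-0.001,0,-0.0397,0,0,0,0,-0.001,0,-0.0397,0,0,0,0,-0.001,0,-0.0397,0,0,0,0,-0.001,0,-0.0397,0,0,0,0,0,0.05,0,0,0,0,0,0,0.035,0,0,0,0,0,0,0,0,0]}}

```text
time_s: 34.6
eef_pos: [451.8, -127.1, 66.9]
tool_rot: [0.709, -0.705, 0.005, 0.004]
wrist_force: [-1.1, -0.1, -2.4]
finger_gap: 0.232
```

Run:
```python
from h import *
go(457,-129,16,np.radians(0))
c=cap('side');P=pts(c);m=(P[...,2]>24)&(P[...,2]<28)&(P[...,1]<0)&(P[...,1]>-300)&(P[...,0]>350)&(P[...,0]<700)&(mask(c,'blue')>0);print(P[m][:,:2].min(0),P[m][:,:2].max(0))
```

```text
t 34.6 pos [ 451.8 -127.1   66.9] yaw -0.06 tilt [-0.0138 -0.9999  0.0051] gap 0.232 F [-1.1 -0.1 -2.4]
shift [ 0.0059  0.0508 -0.0021] ry -0.0011
[ 412.0114289  -218.11568606] [648.30384659 -40.89692947]
```

Emit:
{"fn": "servo_tool", "kwargs": {"increments": [0,0,0,0.001,0,0,0,0,0,0,0,0,0,0,0,0,0,0,0,0,0]}}

```text
time_s: 34.95
eef_pos: [458.8, -128.5, 77.4]
tool_rot: [-0.707, 0.708, 0.001, 0.001]
wrist_force: [0.5, -0.3, -0.5]
finger_gap: 0.227
```

Emit:
{"fn": "servo_tool", "kwargs": {"increments": [0,0,0,-0.001,0.025,0,0,0,0,0,0,0.02,0,0,0,0,0,0,0.01,0,0,0,0,0,0,0,0,0,0,0,0,0,0.0015,0,0,0,0,0,0,0,0,42,0,0,0,0,0,0,42,0,0,0,0,0,0,42]}}

```text
time_s: 35.75
eef_pos: [457.2, -128.6, 19.7]
tool_rot: [-0.707, 0.707, 0.001, 0.001]
wrist_force: [-0.7, -0.6, -0.5]
finger_gap: 0.421
```

Emit:
{"fn": "servo_tool", "kwargs": {"increments": [0,0,0,0,-0.03,0,42,0,0,0,0,-0.045,0,42,0,0,0,0,-0.045,0,0,0,0,0,0,-0.035,0.04,0,0,0,0,0,0,0.045,0,0,0,0,0,0,0.045,0,0,0,0,0,0,0.045,0,0,0,0,0,0,0.03,0]}}

```text
time_s: 36.55
eef_pos: [456.4, 76.8, 172.3]
tool_rot: [0.707, -0.707, -0.001, 0.0]
wrist_force: [-0.9, 0.5, -0.1]
finger_gap: -0.003
```

Emit:
{"fn": "servo_tool", "kwargs": {"increments": [0,0,0,0,0,0,0,0,0,0,0,0,0,0]}}

```text
time_s: 36.75
eef_pos: [456.7, 74.5, 171.9]
tool_rot: [-0.707, 0.707, 0.001, -0.0]
wrist_force: [-0.2, -0.0, 0.3]
finger_gap: 0.002
```

Run:
```python
from h import *
c=cap('top','t6.png');print(tray(c));cols(c)
cv2.imwrite('pics/t6b.png',cv2.resize(c['img'],(768,576))[:,:,::-1])
for st,ce,m in blobs(c,'yellow',100):
    v,u=np.nonzero(m);q=np.array([ray(c,a,b,0)for a,b in zip(u,v)])[:,:2].astype(np.float32);print('tape',rect(q),cv2.boxPoints(cv2.minAreaRect(q)).round(0).tolist())
    if len(q)>1500:
        # tape legs: fit lines
        th=np.radians(2.9);Q=(q-[546,-309])@R2(th)
        print('local ext',Q.min(0),Q.max(0))
        for nm,s in(('+x',(Q[:,0]>130)&(abs(Q[:,1])<90)),('-x',(Q[:,0]<-130)&(abs(Q[:,1])<90)),('-y',(Q[:,1]<-95)&(abs(Q[:,0])<120))):
            a=Q[s]; k=0 if 'x' in nm else 1; f=np.polyfit(a[:,1-k],a[:,k],1);print(nm,a[:,k].mean(),'slope deg',np.degrees(f[0]))
go(531,30,100,0)
```

```text
[ 529.5 -129.8  237.   173.7   -0.7]
green 81 z 100.0 pos [603.3 236.9] heater [ 53.  -55.2]
green 92 z 100.0 pos [587.2 343.8] heater [51.4 52.9]
green 91 z 100.0 pos [531.  336.6] heater [-5.3 53.3]
orange 96 z 133.0 pos [778.   37.9] heater [ 199.5 -275.8]
orange 88 z 35.0 pos [608.3 -75.2] heater [  16.1 -365.1]
orange 87 z 35.0 pos [ 608.2 -181.7] heater [   1.8 -470.7]
orange 98 z 35.0 pos [558.4 -76.8] heater [ -33.5 -360. ]
orange 90 z 35.0 pos [ 558.7 -184.3] heater [ -47.6 -466.6]
orange 101 z 35.0 pos [507.2 -76.2] heater [ -84.2 -352.6]
orange 92 z 35.0 pos [ 504.9 -183.5] heater [-100.9 -458.7]
orange 99 z 35.0 pos [456.9 -71.6] heater [-133.5 -341.3]
orange 97 z 35.0 pos [ 458.3 -179. ] heater [-146.4 -447.9]
tape [ 546.4 -308.8  302.3  238.1    2.9] [[389.0, -197.0], [401.0, -435.0], [703.0, -420.0], [691.0, -182.0]]
local ext [-150.77914707 -118.94267916] [151.55707446 119.30729667]
+x 143.46941388919038 slope deg 0.03335755921153882
-x -142.9194323610288 slope deg 0.0015765599490092162
-y -110.86754289218986 slope deg -0.052100147513971594
t 36.8 pos [456.7  73.8 171.8] yaw 0.01 tilt [ 4.e-04 -1.e+00 -5.e-04] gap -0.001 F [-0.2  0.5 -0.4]
shift [ 0.0742  0.0719 -0.0438] ry 0.0002
```

View pics/t6b.png

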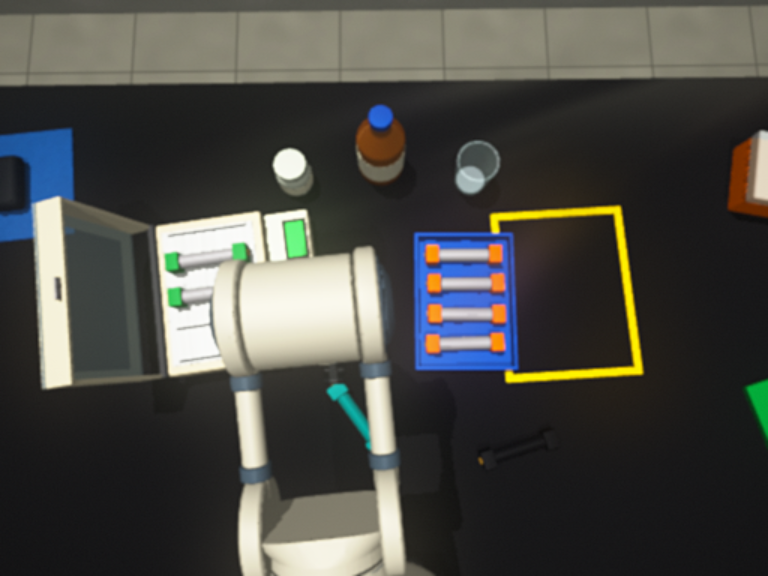

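Everything is swapped. The tray at (465,300) holds four orange-ended columns, and the deck holds two green ones. Next I'll push the tray with the opened fingers, which gives two contact points, against its +y wall.

Emit:
{"fn": "servo_tool", "kwargs": {"increments": [0,0.01,0,0.025,0,-0.025,100,0,0,0,0.025,0,-0.025,100,0,0,0,0.024,0,-0.026,100,0,0,0,0,0.04,0,100,0,0,0,0,0.04,0,100,0,0,0,0,0.04,0,100,0,0,0,0,0,0,100,0,0,0,0,0,0,100]}}

```text
time_s: 37.6
eef_pos: [529.8, -3.4, 51.9]
tool_rot: [-0.707, 0.707, -0.005, 0.004]
wrist_force: [0.1, -0.2, 1.4]
finger_gap: 0.997
```

Run:
```python
from h import *
c=cap('top');print(tray(c))
c=cap('side','side6.png');go(531,-10,8,np.radians(-.6))
P=pts(c);m=(P[...,2]>24)&(P[...,2]<28)&(P[...,1]<0)&(P[...,1]>-300)&(P[...,0]>350)&(P[...,0]<700)&(mask(c,'blue')>0);print(P[m][:,:2].min(0),P[m][:,:2].max(0))
```

```text
[ 530.3 -164.5  234.5  103.6   -0.7]
t 37.7 pos [531.7  -3.   54.8] yaw -0.63 tilt [ 4.5e-03 -1.0e+00 -4.0e-04] gap 0.997 F [ 0.3 -0.  -0.1]
shift [-0.0009  0.0468 -0.007 ] ry -0.0005
[ 412.15412738 -216.00525687] [648.82759019 -39.21799616]
```

View pics/side6.png

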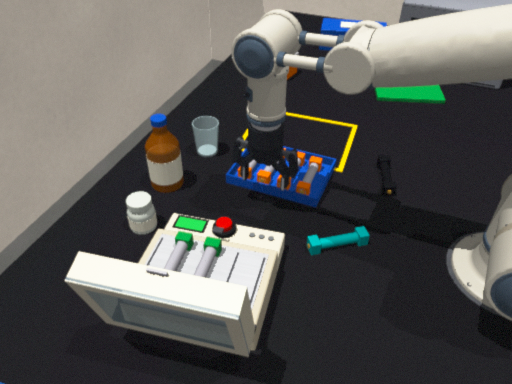

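The fingers are open in front of the tray's +y wall. They appear over it only because of their height.

Emit:
{"fn": "servo_tool", "kwargs": {"increments": [0,0,0,0,0.025,0,100,0,0,0,0,0.012,0,100,0,0,0,0,0.005,0,100,0,0,0,0,0.002,0,100,0,0,0,0,0,0,100,0,0,0,0,0,0,100]}}

```text
time_s: 38.3
eef_pos: [530.7, -2.2, 8.6]
tool_rot: [-0.707, 0.707, -0.003, 0.004]
wrist_force: [0.5, -0.5, 0.5]
finger_gap: 0.997
```

Emit:
{"fn": "servo_tool", "kwargs": {"increments": [0,0,0,0,0.003,0,100,0,0,0,0,0.003,-0.006,100,0,0,0,0,0,-0.006,100,0,0,0,0,0,0,100]}}

```text
time_s: 38.7
eef_pos: [529.8, -15.1, 1.4]
tool_rot: [-0.707, 0.707, -0.004, 0.004]
wrist_force: [0.4, -0.0, 0.4]
finger_gap: 0.999
```

Emit:
{"fn": "servo_tool", "kwargs": {"increments": [0,0,0,0.001,0,-0.006,100,0,0,0,0,0,-0.006,100,0,0,0,0,0,-0.005,100,0,0,0,0,0,-0.005,100,0,0,0,0,0,0,100]}}

```text
time_s: 39.2
eef_pos: [530.8, -36.2, 1.7]
tool_rot: [0.707, -0.707, 0.004, -0.004]
wrist_force: [1.1, 2.5, 0.3]
finger_gap: 0.999
```

```bash
cat >> h.py <<'E'
def side_tray():
    c=cap('side');P=pts(c);m=(P[...,2]>-2)&(P[...,2]<30)&(P[...,1]<0)&(P[...,1]>-450)&(P[...,0]>350)&(P[...,0]<750)&(mask(c,'blue')>0)
    n,l,s,_=cv2.connectedComponentsWithStats(m.astype(np.uint8));i=1+s[1:,4].argmax()
    v,u=np.nonzero(l==i);q=np.array([ray(c,a,b,26)for a,b in zip(u,v)]);return rect(q[:,:2])
E
python3 - <<'E'
from h import *
c=cap('top','t7.png');print(tray(c),side_tray());go(541,-213,3,np.radians(2.9))
E
```

```text
[ 523.4 -182.8  221.1   75.5   -0.7] [ 461.4 -121.5  203.2  109.2  -89.2]
t 39.3 pos [530.8 -36.2   1.7] yaw -0.58 tilt [ 2.e-04 -1.e+00  2.e-04] gap 0.998 F [-0.2  1.6 -0.1]
shift [ 0.012  -0.0014 -0.1767] ry -0.0608
```

Emit:
{"fn": "servo_tool", "kwargs": {"increments": [0,-0.0025,0,0.0003,0,-0.004,100,0,-0.0025,0,0.0003,0,-0.0074,100,0,-0.0025,0,0.0003,0,-0.0074,100,0,-0.0025,0,0.0003,0,-0.0074,100,0,-0.0025,0,0.0003,0,-0.0074,100,0,-0.0025,0,0.0003,0,-0.0074,100,0,-0.0025,0,0.0003,0,-0.0074,100,0,-0.0025,0,0.0003,0,-0.005,100]}}

```text
time_s: 40.1
eef_pos: [533.1, -88.8, 1.6]
tool_rot: [0.708, -0.706, -0.004, 0.004]
wrist_force: [-0.4, 5.7, 1.3]
finger_gap: 1.0
```

Run:
```python
from h import *
c=cap('side','side7.png');go(541.5,-214,3,np.radians(2.9))
```

```text
t 40.15 pos [533.1 -89.6   1.6] yaw 0.59 tilt [-2.0e-04 -1.0e+00  1.1e-03] gap 0.999 F [0.3 4.3 2. ]
shift [ 0.0071 -0.0015 -0.1245] ry -0.0404
```

View pics/side7.png

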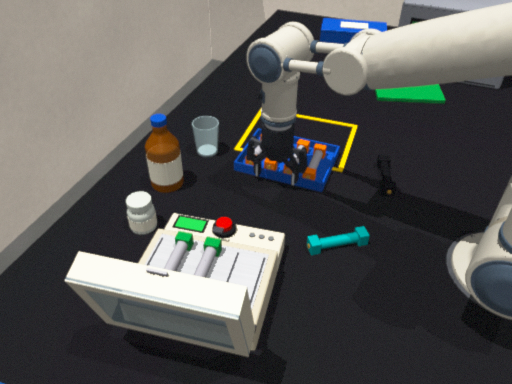

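The tray is sliding straight ahead of the fingers.

Emit:
{"fn": "servo_tool", "kwargs": {"increments": [0,-0.0025,0,0.0003,0,-0.006,100,0,-0.0025,0,0.0003,0,-0.0074,100,0,-0.0025,0,0.0003,0,-0.0074,100,0,-0.0025,0,0.0003,0,-0.0074,100,0,-0.0025,0,0.0003,0,-0.0074,100,0,-0.0025,0,0.0003,0,-0.0074,100,0,-0.0025,0,0.0003,0,-0.0074,100,0,-0.0025,0,0.0003,0,-0.006,100]}}

```text
time_s: 40.95
eef_pos: [536.5, -145.0, 1.7]
tool_rot: [0.708, -0.706, -0.011, 0.011]
wrist_force: [0.2, 6.6, 2.0]
finger_gap: 1.0
```

Emit:
{"fn": "servo_tool", "kwargs": {"increments": [0,-0.0025,0,0.0003,0,-0.006,100,0,-0.0025,0,0.0003,0,-0.0074,100,0,-0.0025,0,0.0003,0,-0.0074,100,0,-0.0025,0,0.0003,0,-0.0074,100,0,-0.0025,0,0.0003,0,-0.007,100,0,-0.0025,0,0.0003,0,-0.006,100,0,-0.0025,0,0.0003,0,-0.004,100,0,-0.0025,0,0.0003,0,-0.003,100]}}

```text
time_s: 41.75
eef_pos: [540.5, -192.9, 1.6]
tool_rot: [0.708, -0.706, -0.017, 0.018]
wrist_force: [-2.2, 8.5, 3.3]
finger_gap: 0.998
```

Run:
```python
from h import *
c=cap('side','side8.png');go(541.5,-214,3,np.radians(2.9));print(side_tray())
c=cap('top');cols(c)
```

```text
t 41.8 pos [ 540.6 -193.4    1.6] yaw 2.89 tilt [-8.0e-04 -1.0e+00  1.7e-03] gap 1.0 F [-0.6  6.2  2. ]
shift [-0.0001 -0.0014 -0.0207] ry -0.0002
[ 458.1 -277.   195.7   69.5  -86.7]
green 93 z 101.0 pos [601.5 237. ] heater [ 51.2 -54.9]
green 92 z 100.0 pos [587.2 343.9] heater [51.4 53. ]
green 95 z 100.0 pos [544.2 229.7] heater [ -6.6 -54.4]
green 91 z 100.0 pos [531.  336.5] heater [-5.3 53.2]
orange 52 z 133.0 pos [782.3  38.7] heater [ 203.9 -275.6]
orange 49 z 35.0 pos [ 512.4 -240. ] heater [-101.  -515.6]
orange 90 z 35.0 pos [ 468.3 -237.8] heater [-144.5 -507.5]
```

Emit:
{"fn": "servo_tool", "kwargs": {"increments": [0,0,0,0,0,-0.006,100,0,0,0,0,0,-0.006,100,0,0,0,0,0,-0.004,100,0,0,0,0,0,-0.0025,100,0,0,0,0,0,0,100]}}

```text
time_s: 42.4
eef_pos: [541.7, -211.9, 1.6]
tool_rot: [0.707, -0.706, -0.018, 0.018]
wrist_force: [0.0, 4.2, 1.5]
finger_gap: 0.998
```

Emit:
{"fn": "servo_tool", "kwargs": {"increments": [0,0,0,0,0,0.02,100,0,0,0,0,-0.01,0.04,100,0,0,0,0,-0.045,0.045,100,0,0,0,0,-0.045,0.045,100,0,0,0,0,-0.045,0.045,100,0,0,0,0,0,0.045,100,0,0,0,0,0,0.045,100,0,0,0,0,0,0,100]}}

```text
time_s: 43.2
eef_pos: [528.7, 47.4, 118.1]
tool_rot: [0.707, -0.707, -0.02, 0.019]
wrist_force: [0.2, -0.1, -0.6]
finger_gap: 1.002
```

```bash
cat > chk.py <<'E'
from h import *
c=cap('top','t9.png');print(tray(c),side_tray());cols(c)
cv2.imwrite('pics/t9b.png',cv2.resize(c['img'][100:270,220:440],None,fx=3.4,fy=3.4)[:,:,::-1])
v,u=np.nonzero(mask(c,'yellow'));q=np.array([ray(c,a,b,0)for a,b in zip(u,v)])[:,:2].astype(np.float32)
q=q[(q[:,1]<-100)&(q[:,1]>-480)&(q[:,0]>350)&(q[:,0]<750)];r=rect(q);print('tape',r)
t=tray(c);print('tray in mark',R2(-np.radians(r[4]))@(t[:2]-r[:2]),t[4]-r[4])
go(541.5,-214,3,np.radians(2.9))
E
python3 chk.py
```

```text
[ 547.3 -308.4  237.1  176.8    2.8] [ 479.8 -297.3  210.4  109.9  -87.2]
green 93 z 100.0 pos [601.6 237. ] heater [ 51.3 -54.8]
green 92 z 100.0 pos [587.1 343.7] heater [51.3 52.8]
green 95 z 100.0 pos [544.2 229.8] heater [ -6.5 -54.3]
green 91 z 100.0 pos [531.  336.5] heater [-5.3 53.2]
orange 53 z 133.0 pos [782.2  38.6] heater [ 203.7 -275.7]
orange 95 z 35.0 pos [ 628.  -356.1] heater [  -2.  -646.2]
orange 110 z 35.0 pos [ 621.6 -247.8] heater [   6.2 -538. ]
orange 98 z 35.0 pos [ 578.3 -361.1] heater [ -52.  -644.4]
orange 113 z 35.0 pos [ 571.7 -252.8] heater [ -43.9 -536.3]
orange 101 z 35.0 pos [ 524.7 -364.4] heater [-105.4 -640.6]
orange 116 z 35.0 pos [ 520.2 -255.9] heater [ -95.4 -532.4]
orange 94 z 35.0 pos [ 477.9 -362. ] heater [-151.5 -631.9]
orange 112 z 35.0 pos [ 469.6 -254.4] heater [-145.4 -524.1]
tape [ 546.3 -308.7  302.1  238.     2.8]
tray in mark [1.01346107 0.25079207] 0.0
t 43.3 pos [528.9  43.5 117.5] yaw 2.98 tilt [ 2.0e-04 -1.0e+00 -1.5e-03] gap 1.004 F [ 0.5 -0.6 -0.5]
shift [-0.0008  0.1149 -0.2576] ry 0.0014
```

View pics/t9b.png

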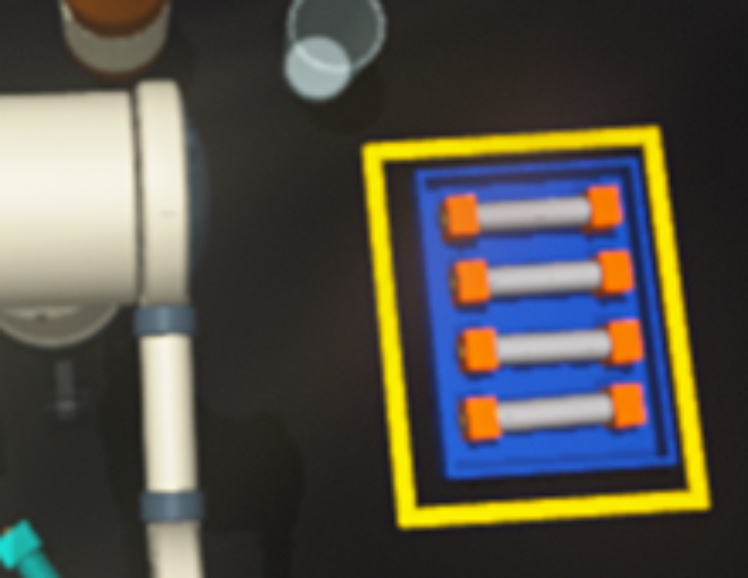

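Run:
```python
from h import *
a=cv2.imread('pics/top0.png').astype(int);b=cap('top')['img'][:,:,::-1].astype(int)
for n,(x0,y0,x1,y1) in dict(jar=(175,92,215,135),bottle=(235,65,275,130),beaker=(300,90,336,132)).items(): print(n,abs(a-b)[y0:y1,x0:x1].mean().round(2))
P=pts(cap('side'));R=(abs(P[...,0]-520)<200)&(P[...,1]>330)&(P[...,1]<520);print('lid top z',np.percentile(P[R][:,2],99.5))
print(workorder.hand_in())
```

```text
jar 39.76
bottle 31.48
beaker 37.8
lid top z 245.15201734011194
the job is handed in; nothing more can be done
None
```

Run:
```python
import cv2,numpy as np
a=cv2.imread('pics/top0.png').astype(int);b=cv2.imread('pics/t9.png').astype(int)
for n,(x0,y0,x1,y1) in dict(jar=(175,92,215,135),bottle=(235,65,275,130),beaker=(300,90,336,132)).items():
    A=a[y0:y1,x0:x1];B=b[y0:y1,x0:x1];print(n,abs(A-B).mean().round(2),A.mean().round(1),B.mean().round(1))
    print(cv2.phaseCorrelate(A.mean(2).astype(np.float32),B.mean(2).astype(np.float32)))
```

```text
jar 40.71 124.6 110.4
((-0.02928697451747908, 1.0590847817470888), 0.756906140645345)
bottle 31.19 82.8 66.7
((0.1144863233038933, 0.23578486410894328), 0.6534540919793976)
beaker 37.96 115.6 77.6
((0.1876624189857452, 0.4074809744215777), 0.8688310552526404)
```

The columns are swapped and the job is handed in, at about 43 s of robot time.

**What I did**
- I pressed the red button and the lid sprang open.
- All four used columns went into the tray, and both fresh ones went onto the deck.
- I then pushed the loaded tray along the bench with the opened fingers into the yellow outline and backed the arm clear.

**Last checks**
- **Fresh columns:** they lie flat on the deck (end tops at 100 mm), along the heater's y. They are within about 1 mm of centre between hinge and front edge, at heater x of about 51 and -6 mm.
- **Tray:** in the top view it is about 1 mm from the outline's centre and parallel to it. By my estimate of the wall parallax it could be up to about 3 mm off in y. All four used columns lie in it.
- **Lid:** it is still standing open, with its top edge at about 245 mm.

**Checks that disagreed**
- A plain before/after picture comparison around the jar, bottle and beaker showed large differences. Most of it looks like a brightness change.
- Aligning those crops gave shifts under half a pixel for the bottle and beaker. The jar shifted by about one pixel, or 2–3 mm. The arm never worked close to it, so I take the jar as unmoved, but it is the least certain reading.
- The side-camera tray fit was useless at the end because it was partly hidden, so I relied on the top camera.

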